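# Load the solar cell measuring stage

### The arm

A 6-joint arm with a two-finger parallel gripper is mounted at the origin on the work surface. World frame = base frame: x ahead of the robot, y to its left, z up, the work surface at z = 0. Lengths are in m, angles in rad, forces in N, time in s.
With the tool pointing down it reaches from about 0.375 to 0.9 m from the base axis. Payload 3.1 kg.
Tool frame: the origin (TCP) lies between the finger pads; the fingertips stand 19 mm ahead of it and the grasp point (between the pads) is the TCP; z points along the fingers, y is the line along which they close (so a half turn about z gives the same grasp; the last joint's range is limited). The gripper opens to 87 mm and grips with 3 to 60 N. Pads are 19 mm wide; open, the fingers measure 117 mm over their backs; the gripper's body (75 mm by 190 mm) begins 51 mm behind the grasp point.
Start: joints at [0.955, 0.527, 1.433, -0, 1.181, -0.178], TCP at [0.265, 0.566, 0.242] pointing down, gripper open.
Joint ranges: [-3.08, 3.08], [-0.75, 2.2], [0.22, 2.44], [-1.43, 4.57], [0, 2.65], [-2.85, 2.85]. Speed limits (rad/s): [2.79, 2.79, 3.14, 3.14, 3.14, 3.14].

### API

Orientations are given as a unit quaternion [x, y, z, w].
In Python, from rig import telemetry, viewer, hand_in gives the robot as it stands. The module is installed in compiled form; this text tells all that it offers.
- The arm moves only by the shell command python3 -m creep 'ROWS' [FORCE]. ROWS is JSON, a list of rows, each an object with "translation": the shift along the tool's x, y, z in mm, a list of three; "roll": the turn about the tool's z in degrees; "gripper": the finger opening in mm, from 0 to 87. In form: [{"translation": [tx, ty, tz], "roll": roll, "gripper": gripper}, ...]. A call has 1 to 5 rows; each row is the pose to reach, as a shift and turn from the pose commanded when the call began, along the tool's axes at that moment; what a row does not reach only later rows make up. A row lasts 1/12 s, in which the tool goes at most 41.7 mm and 7.16 degrees, less where a joint would pass 70% of its speed; a pose out of reach is approached as far as the arm can. A call with a gripper value outside its range is refused whole. The fingers move at their own pace and stop on an object; FORCE is the grip in N (left out, the last holds). Time passes only in rows, so rows that repeat a pose let the fingers close. It gives the time, the measured TCP pose, the force, the opening and the grip force at its end, in the units of the state.
- telemetry.get_obs(): the state, without advancing time (a new reading comes with each control period).
- viewer.camera(name): name is "scene" or "top" or "wrist"; returns the picture (400x640x3 uint8, blue, green, red); there is no depth.
- viewer.camera_info(name): a dict with "intrinsics" (3x3 intrinsics, pixels), "k1" (the pictures are not rectified: a ray, as slopes to the right and down, at radius r is drawn at 1 + k1 r^2 times it, then the intrinsics apply), "rvec" (rotation vector, rad) and "tvec" (3), from world to camera coordinates, as OpenCV has them; the wrist camera has in their place "hand_eye" (4x4, takes a point from camera to tool coordinates, whose origin is the TCP and whose axes are the flange's). Camera axes: x right, y down, z forward; pixel columns grow to the right and rows downward; lengths in m; the calibration is good to about 2 mm. A picture is of the moment at which its call begins: read the wrist's pose just before it. camera_info takes no time and is no camera call.
- hand_in(): hands the job in; it is judged then, once.
Trained networks look in the newest picture that a camera, given by its name, has taken for a name from the list of things; names that differ only in an ending like _2 or _b are one class to them, and where a whole thing is asked for, a point or a joint stands for the part that bears it (a point fixed in the world has none). Each returns a list of dicts, best first, with "p" (0 to 1); they miss things now and then, are a little off and sometimes report something else, mostly with a low value. They report only what shows in the picture. A call takes as long as a camera call. They do not tell look-alikes from the thing itself.
- viewer.recognise(camera, thing): "bbox" ([left, top, width, height] in pixels, round what is visible of it).
The state is a dict: "time": time; "q": joint angles; "joint_velocities": joint speeds; "joint_torque": joint torques, N m; "position": TCP position; "tool_rot": TCP orientation; "ft_force": force on the tool from outside, world axes, zero at the start; "moment": the same for the moment, N m; "grip_width": finger opening in m; "grip_force": force on a finger pad.
Only numpy, scipy, OpenCV 4.12 (cv2) and the standard library are available. Lean on these libraries where they do the work, as an engineer would, in place of code of your own. Each camera call takes 0.05 s, during which the arm holds its last target. There are 200 camera calls.

### The job

Close the light shutter by pulling its lever all the way over towards the robot. With it closed, seat the round detector head in the stage's round pocket and exactly two of the square cell packages flat in square pockets, leaving one square pocket empty for the background reading, and lay every remaining cell package flat in the black tray. Then set the shutter lever upright, halfway along its travel, and leave the tape, screwdriver and terminal box where they are.

Things in the scene. Friction and masses are not known exactly. Their poses are not given: they have to be found in the camera images.
- cell0: Square solar cell package: aluminium base plate 64 x 64 x 8 mm with a centred black housing 44 x 44 x 18 mm on it (26 mm high in all), blue cell window on top; the housing is what to grip. Origin at the centre of the underside, z up through the window, x and y along the sides; quarter turns are alike. May be absent (three to five are present).
- cell1: Square solar cell package: aluminium base plate 64 x 64 x 8 mm with a centred black housing 44 x 44 x 18 mm on it (26 mm high in all), blue cell window on top; the housing is what to grip. Origin at the centre of the underside, z up through the window, x and y along the sides; quarter turns are alike. May be absent (three to five are present).
- cell2: Square solar cell package: aluminium base plate 64 x 64 x 8 mm with a centred black housing 44 x 44 x 18 mm on it (26 mm high in all), blue cell window on top; the housing is what to grip. Origin at the centre of the underside, z up through the window, x and y along the sides; quarter turns are alike. May be absent (three to five are present).
- cell3: Square solar cell package: aluminium base plate 64 x 64 x 8 mm with a centred black housing 44 x 44 x 18 mm on it (26 mm high in all), blue cell window on top; the housing is what to grip. Origin at the centre of the underside, z up through the window, x and y along the sides; quarter turns are alike. May be absent (three to five are present).
- cell4: Square solar cell package: aluminium base plate 64 x 64 x 8 mm with a centred black housing 44 x 44 x 18 mm on it (26 mm high in all), blue cell window on top; the housing is what to grip. Origin at the centre of the underside, z up through the window, x and y along the sides; quarter turns are alike. May be absent (three to five are present).
- head: Round detector head: aluminium base disc 64 mm across, 8 mm thick, with a centred black barrel 42 mm across and 22 mm high on it (30 mm high in all), white diffuser on top. Origin at the centre of the underside, z up.
- stage: Aluminium stage plate fixed to the bench, 200 x 200 x 16 mm, origin at the centre of its underside, x and y along its sides. Four pockets in a 2 x 2 pattern, centres 94 mm apart, 8 mm deep (pocket floor 8 mm above the bench), 3 mm wider than the pieces with a 2 mm chamfer: three square, one round, with black floors. A seated piece's base plate is flush with the plate's top.
- stage_hole0 (a point): Centre of the mouth of a square pocket (67 x 67 mm, sides along the stage's x and y), at the height of the plate's top; pocket floor 8 mm below.
- stage_hole1 (a point): Centre of the mouth of a square pocket (67 x 67 mm, sides along the stage's x and y), at the height of the plate's top; pocket floor 8 mm below.
- stage_hole2 (a point): Centre of the mouth of a square pocket (67 x 67 mm, sides along the stage's x and y), at the height of the plate's top; pocket floor 8 mm below.
- stage_hole3 (a point): Centre of the mouth of the round pocket (67 mm across), at the height of the plate's top; pocket floor 8 mm below.
- tray: Low black storage tray fixed to the bench, 260 mm along its x, 94 mm along its y, 14 mm high, walls and floor 4 mm; origin at the centre of its underside. Three cell packages fit flat side by side along x.
- tray_in (a point): Centre of the tray's inner floor (252 x 86 mm), 4 mm above the bench, axes as the tray.
- shutter_base: Grey block of the shutter lever, fixed to the bench, 100 x 50 x 34 mm; origin at the centre of its underside; the lever swings in its x-z plane, -x is the robot's side.
- shutter_hinge (a point): The lever's hinge axis (along the block's y), 36 mm above the bench.
- shutter_grip (a point): Middle of the lever's black round grip (22 mm thick, 60 mm long along the lever), 83 mm from the hinge. Moves with the lever.
- shutter (a joint): Lever angle, rad: 0 = against the stop leaning 0.7 rad (40 degrees) towards the robot (closed), 0.7 = upright (measuring position), 1.4 = against the other stop, leaning away from the robot. Stays where it is left.
- tape: Bystander: loose roll of blue tape, 90 mm across, 24 mm high, origin at the centre of its underside.
- driver: Bystander: loose screwdriver, 170 mm long, lying on the bench.
- terminals: Bystander: loose black terminal box with four posts, 70 x 150 x 67 mm, origin at the centre of its underside.
There are look-alikes about, which are no part of the job. What is shaped like the cell4 but orange is not meant.

How it is judged:
By the outcome, as a careful person would: the job done as asked, in the order asked, and still so for the second after the job is handed in, with the robot touching nothing.
Of cell0, cell1, cell2, cell3, cell4 only 3 to 5 are there at a start; the rules pass over those that are not, and their reading is None.
At some moment in a run one of cell0, cell1, cell2, cell3, cell4, head may be knocked a few centimetres aside while the robot is not near it.
Once in a run the grip may slacken for a moment while it holds something.
It also fails if it takes over 210 s, if anything falls off the work surface, if the arm or the gripper's body presses on something with over 40 N, if the wrist force passes 120 N, or if a joint passes its speed limit or range.

## Working session

There is one attempt and no reset: what is moved stays moved. The work goes in short steps, Python scripts to look and compute and a shell command to move; the robot and the scene stay as the last step left them, time stands still between calls to the robot, and variables do not carry over. Pictures are saved under pics/ and viewed, at most 14 in all, crops included, and the job is handed in when it is done.

```bash
mkdir -p pics; cat > h.py <<'E'
import numpy as np, cv2
from scipy.spatial.transform import Rotation as R
from rig import telemetry, viewer
def obs(): return telemetry.get_obs()
def cam(name, o=None):
    """K,k1,Rwc(cam->world),origin"""
    i=viewer.camera_info(name); K=np.array(i["intrinsics"]);k1=i["k1"]
    if "hand_eye" in i:
        o=o or obs(); T=np.eye(4);T[:3,:3]=R.from_quat(o["tool_rot"]).as_matrix();T[:3,3]=o["position"]
        M=T@np.array(i["hand_eye"]); return K,k1,M[:3,:3],M[:3,3]
    r=R.from_rotvec(np.ravel(i["rvec"])).as_matrix(); return K,k1,r.T,-r.T@np.ravel(i["tvec"])
def px2w(c,uv,z):
    K,k1,Rm,t=c; d=np.array([k1,0,0,0,0.])
    p=cv2.undistortPoints(np.array(uv,float).reshape(-1,1,2),K,d).reshape(-1,2)
    r=np.c_[p,np.ones(len(p))]@Rm.T
    return t+r*((z-t[2])/r[:,2:3])
def w2px(c,P):
    K,k1,Rm,t=c; P=(np.array(P,float).reshape(-1,3)-t)@Rm
    return cv2.projectPoints(P.reshape(-1,1,3),np.zeros(3),np.zeros(3),K,np.array([k1,0,0,0,0.]))[0].reshape(-1,2)
def tomove(target,yaw=None):
    """shift in tool mm to world target"""
    o=obs();Rm=R.from_quat(o["tool_rot"]).as_matrix()
    return np.round(Rm.T@(np.array(target)-o["position"])*1000,1)
def snap(n,f):
    im=viewer.camera(n); cv2.imwrite("pics/"+f,im); return im
E
python3 - <<'E'
from h import *
o=obs();print(o)
Rm=R.from_quat(o["tool_rot"]).as_matrix();print(Rm.round(3))
for n in("scene","top","wrist"):
    im=snap(n,n+"0.png")
    print(n,viewer.camera_info(n))
for n in("scene","top"):
    for t in("cell0","head","stage","tray","shutter_base","shutter_grip","tape","driver","terminals"):
        print(n,t,[([round(x) for x in d["bbox"]],round(d["p"],2)) for d in viewer.recognise(n,t)])
E
```

```text
{'time': 0.0, 'q': array([ 9.54518430e-01,  5.28465640e-01,  1.43390098e+00,  6.96858980e-06,
        1.18137465e+00, -1.78472636e-01]), 'joint_velocities': array([ 0.00084078, -0.00012953, -0.00047459, -0.00054366, -0.00047524,
        0.00056665]), 'joint_torque': array([ 6.26167894e-04, -4.40042889e+01, -1.76592278e+01,  6.34091184e-02,
        5.80260472e-02, -1.54708255e-04]), 'position': array([0.26452365, 0.56550434, 0.24057233]), 'tool_rot': array([ 2.17159741e-01,  9.76135489e-01, -9.89351160e-04, -4.18727651e-04]), 'ft_force': array([-0.05762033,  0.3449308 , -0.28296613]), 'moment': array([-0.03919438,  0.03950596,  0.05743561]), 'grip_force': 0.0, 'grip_width': 0.08675461846718213}
[[-0.906  0.424 -0.001]
 [ 0.424  0.906 -0.002]
 [ 0.    -0.002 -1.   ]]
scene {'intrinsics': array([[504.77440149,   0.        , 317.45704102],
       [  0.        , 504.77440149, 200.78445623],
       [  0.        ,   0.        ,   1.        ]]), 'k1': -0.12084047719890884, 'rvec': array([ 1.78531558,  1.38234624, -0.76752706]), 'tvec': array([-0.17286981, -0.20249066,  1.73410892])}
top {'in
[... 1468 characters left out ...]
4], 0.89), ([387, 185, 23, 22], 0.32)]
scene terminals [([420, 228, 72, 33], 0.68)]
top cell0 [([219, 232, 29, 25], 0.97), ([212, 200, 36, 28], 0.95), ([155, 187, 31, 30], 0.93), ([257, 168, 27, 24], 0.83), ([180, 233, 28, 30], 0.7), ([220, 279, 26, 30], 0.57)]
top head [([264, 206, 22, 21], 0.91)]
top stage [([304, 182, 80, 77], 0.75), ([216, 228, 31, 33], 0.18)]
top tray [([411, 163, 34, 95], 0.83)]
top shutter_base [([220, 233, 28, 30], 0.74), ([462, 194, 27, 42], 0.59)]
top shutter_grip [([411, 168, 34, 91], 0.67), ([476, 192, 12, 26], 0.64)]
top tape [([303, 109, 26, 29], 0.62)]
top driver [([384, 106, 8, 29], 0.64), ([411, 169, 32, 87], 0.64)]
top terminals [([186, 143, 59, 32], 0.68)]
```

```bash
python3 - <<'E'
import cv2
im=cv2.imread("pics/top0.png"); cv2.imwrite("pics/top0c.png",cv2.resize(im[90:330,140:500],None,fx=2.2,fy=2.2,interpolation=cv2.INTER_CUBIC))
im=cv2.imread("pics/scene0.png"); cv2.imwrite("pics/scene0c.png",cv2.resize(im[140:350,110:510],None,fx=2,fy=2,interpolation=cv2.INTER_CUBIC))
E
```

```text
(no output)
```

View pics/top0c.png

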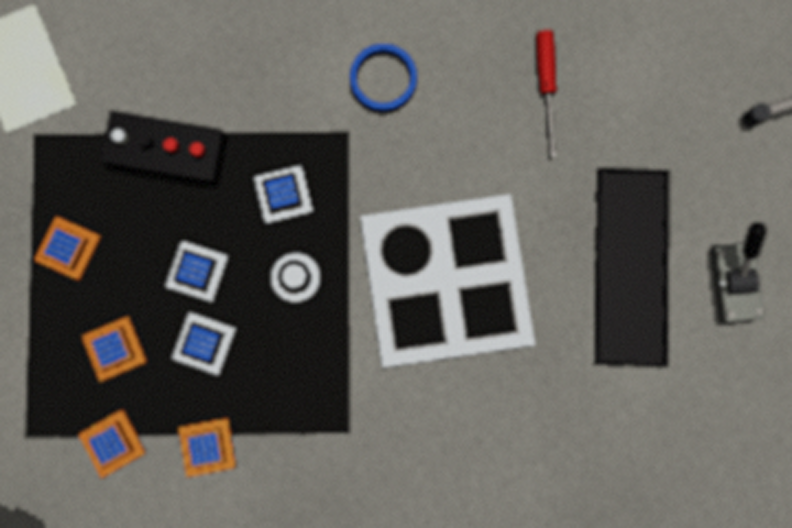

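View pics/scene0c.png

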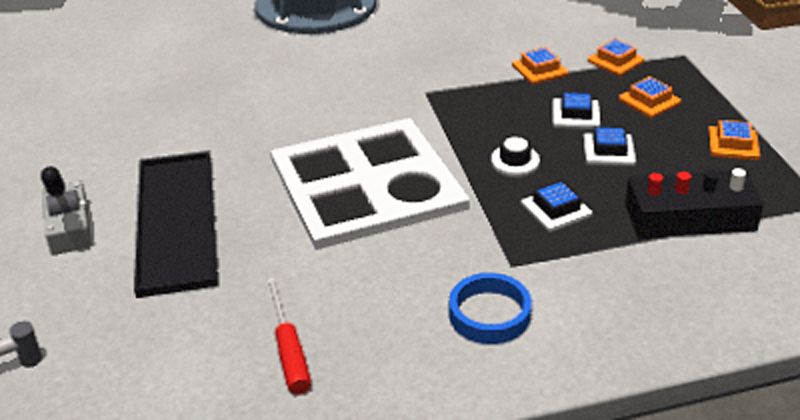

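The top view shows three real (silver) cells at crop (283,193), (197,270) and (204,343), and the head at (295,277). The stage's round pocket is at (406,250), the tray at (632,268), and the lever leans away from the robot with its grip at (754,240). The four orange pieces are decoys.

```bash
cat >> h.py <<'E'
def blobs(im,lo=130,amin=150):
    """bright unsaturated blobs -> minAreaRects"""
    mx=im.max(2).astype(int);mn=im.min(2).astype(int)
    m=((mn>lo)&(mx-mn<50)).astype(np.uint8)
    cs,_=cv2.findContours(m,cv2.RETR_EXTERNAL,cv2.CHAIN_APPROX_NONE)
    return [c for c in cs if cv2.contourArea(c)>amin]
def fit(c,con,z):
    P=px2w(c,con.reshape(-1,2),z)[:,:2]
    (x,y),(w,h),a=cv2.minAreaRect((P*1000).astype(np.float32))
    return round(x),round(y),round(w),round(h),round(a,1)
E
python3 - <<'E'
from h import *
im=cv2.imread("pics/top0.png");c=cam("top");print("camera at",c[3])
for lo in(150,170):
  for b in blobs(im,lo):
    print(lo,cv2.boundingRect(b),fit(c,b,.008),fit(c,b,.016))
f=lambda L,z:px2w(c,[(u/2.2+140,v/2.2+90) for u,v in L],z).round(3)[:,:2].tolist()
print("tray",f([(597,168),(669,171),(667,366),(595,364)],.014))
print("block",f([(712,245),(763,318),(722,323)],.034))
print("grip",f([(754,240)],.1), "hinge",f([(743,280)],.036))
print("term,tape,driver",f([(165,148),(383,78),(547,65),(552,158)],.03))
E
```

```text
camera at [0.43183581 0.04792203 1.37009757]
150 (219, 233, 27, 27) (450, 301, 62, 62, 70.0) (450, 300, 62, 62, 70.0)
150 (264, 205, 21, 22) (535, 181, 58, 61, 89.9) (534, 180, 58, 61, 89.9)
150 (216, 200, 27, 26) (544, 311, 62, 61, 70.9) (544, 309, 62, 61, 70.9)
150 (304, 178, 79, 79) (529, -18, 202, 203, 7.8) (529, -17, 201, 202, 7.8)
150 (256, 166, 26, 25) (646, 197, 62, 63, 12.8) (644, 197, 61, 62, 12.8)
150 (125, 93, 49, 57) (819, 548, 151, 100, 23.0) (817, 545, 150, 99, 23.0)
170 (264, 206, 21, 21) (534, 181, 58, 58, 89.9) (533, 180, 58, 58, 89.9)
170 (304, 179, 79, 77) (529, -18, 200, 200, 7.8) (529, -18, 198, 199, 7.8)
170 (126, 93, 47, 56) (819, 548, 146, 96, 22.5) (817, 545, 145, 96, 22.5)
tray [[0.674, -0.219], [0.669, -0.314], [0.413, -0.301], [0.416, -0.209]]
block [[0.568, -0.36], [0.473, -0.421], [0.467, -0.369]]
grip [[0.567, -0.392]] hinge [[0.522, -0.397]]
term,tape,driver [[0.703, 0.349], [0.794, 0.063], [0.81, -0.155], [0.685, -0.158]]
```

```bash
R='x'
for k in 1; do
python3 -m creep '[{"translation":[-140,-150,0],"roll":0,"gripper":87},{"translation":[-140,-150,0],"roll":0,"gripper":87},{"translation":[-140,-150,0],"roll":0,"gripper":87},{"translation":[-140,-150,0],"roll":0,"gripper":87},{"translation":[-140,-150,0],"roll":0,"gripper":87}]' 20
done
python3 - <<'E'
from h import *
print(tomove([.53,-.39,.25]),obs()["q"])
E
```

```text
time: 1.47
position: [0.3283, 0.3689, 0.2417]
tool_rot: [0.217, 0.976, -0.0, 0.0]
ft_force: [2.4, -0.3, 0.4]
grip_width: 0.0869
grip_force: 0.0
[-504.1 -602.2   -8.1] [ 6.17173923e-01  3.51744273e-01  1.75482406e+00 -4.29312642e-04
  1.03484532e+00 -5.16286714e-01]
```

```bash
python3 -m creep '[{"translation":[-130,-155,0],"roll":0,"gripper":87},{"translation":[-130,-155,0],"roll":0,"gripper":87},{"translation":[-130,-155,0],"roll":0,"gripper":87},{"translation":[-130,-155,0],"roll":0,"gripper":87},{"translation":[-130,-155,0],"roll":0,"gripper":87}]' |head -2
python3 -m creep '[{"translation":[-130,-155,0],"roll":0,"gripper":87},{"translation":[-130,-155,0],"roll":0,"gripper":87},{"translation":[-130,-155,0],"roll":0,"gripper":87},{"translation":[-130,-155,0],"roll":0,"gripper":87},{"translation":[-130,-155,0],"roll":0,"gripper":87}]' |head -2
python3 -m creep '[{"translation":[-130,-155,0],"roll":0,"gripper":87},{"translation":[-130,-155,0],"roll":0,"gripper":87},{"translation":[-130,-155,0],"roll":0,"gripper":87},{"translation":[-130,-155,0],"roll":0,"gripper":87},{"translation":[-130,-155,0],"roll":0,"gripper":87}]' |head -2
python3 -m creep '[{"translation":[-114,-137,-8],"roll":-30,"gripper":87},{"translation":[-114,-137,-8],"roll":-30,"gripper":87},{"translation":[-114,-137,-8],"roll":-30,"gripper":87},{"translation":[-114,-137,-8],"roll":-30,"gripper":87},{"translation":[-114,-137,-8],"roll":-30,"gripper":87}]'
python3 - <<'E'
from h import *
o=obs();print(o["q"],R.from_quat(o["tool_rot"]).as_matrix().round(3),o["position"])
im=snap("wrist","w1.png")
for t in("shutter_base","shutter_grip"): print([d for d in viewer.recognise("wrist",t)][:2])
E
```

```text
time: 1.88
position: [0.3805, 0.1731, 0.2419]
time: 2.3
position: [0.4329, -0.0229, 0.242]
time: 2.72
position: [0.4848, -0.2188, 0.2418]
time: 3.13
position: [0.5307, -0.3953, 0.25]
tool_rot: [-0.043, 0.999, -0.003, 0.002]
ft_force: [1.5, -0.2, 0.6]
grip_width: 0.0867
grip_force: 0.0
[-8.08046195e-01  5.67383128e-01  1.32975145e+00 -1.86619849e-03
  1.23752124e+00 -2.46511860e+00] [[-0.996 -0.087  0.004]
 [-0.087  0.996 -0.006]
 [-0.003 -0.007 -1.   ]] [ 0.53066228 -0.39533451  0.24996377]
[{'bbox': [302.8, 123.9, 42.7, 124.7], 'p': 0.79}]
[{'bbox': [312.6, 175.7, 23.2, 71.9], 'p': 0.77}]
```

View pics/w1.png

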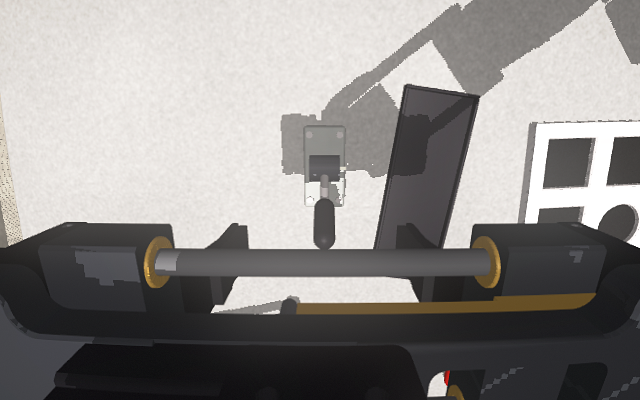

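The wrist view shows the block face at pixels (304–345, 126–206), with the black grip running from (323,198) to (324,248), so it is still leaning away.

```bash
python3 - <<'E'
from h import *
c=cam("wrist")
B=px2w(c,[(304,126),(345,126),(345,206),(304,206)],.034)[:,:2]
print(B.round(4).tolist(),B.mean(0),[np.linalg.norm(B[i]-B[i-1]).round(4) for i in range(4)])
d=B[2]-B[1]+B[3]-B[0];yaw=np.arctan2(*(-d)[::-1]);print("yaw",np.degrees(np.arctan2(d[1],d[0])))
d/=np.linalg.norm(d)
for z in(.036,.0):pass
h=np.r_[B.mean(0),.036]
for a in(0,.7,1.4):
    s=a-.7; g=h+.083*np.r_[d*np.sin(s),np.cos(s)]; tip=h+.113*np.r_[d*np.sin(s),np.cos(s)];bot=h+.053*np.r_[d*np.sin(s),np.cos(s)]
    print(a,g.round(4),tomove(g),w2px(c,[h,bot,g,tip]).round(0).tolist())
o=obs();print(R.from_quat(o["tool_rot"]).as_euler("xyz",degrees=True))
E
```

```text
[[0.4692, -0.4155], [0.4652, -0.3675], [0.5628, -0.3575], [0.5671, -0.4088]] [ 0.51608715 -0.3873213 ] [np.float64(0.0981), np.float64(0.0482), np.float64(0.0981), np.float64(0.0515)]
yaw 4.8727482860687354
0 [ 0.4628 -0.3919  0.0995] [ 66.2   2.4 149.5] [[325.0, 168.0], [325.0, 141.0], [325.0, 123.0], [325.0, 101.0]]
0.7 [ 0.5161 -0.3873  0.119 ] [ 12.7   2.5 129.9] [[325.0, 168.0], [325.0, 176.0], [325.0, 182.0], [326.0, 189.0]]
1.4 [ 0.5694 -0.3828  0.0995] [-40.7   2.6 149.4] [[325.0, 168.0], [325.0, 204.0], [325.0, 228.0], [325.0, 254.0]]
[ 1.79940562e+02 -1.94864897e-02 -1.75227127e+02]
```

```bash
python3 -m creep '[{"translation":[-38,2.5,30],"roll":0,"gripper":87},{"translation":[-38,2.5,70],"roll":0,"gripper":87},{"translation":[-38,2.5,110],"roll":0,"gripper":87},{"translation":[-38,2.5,148],"roll":0,"gripper":87},{"translation":[-38,2.5,148],"roll":0,"gripper":60}]' 30
python3 -m creep '[{"translation":[0,0,0],"roll":0,"gripper":10},{"translation":[0,0,0],"roll":0,"gripper":10},{"translation":[0,0,0],"roll":0,"gripper":10},{"translation":[0,0,0],"roll":0,"gripper":10},{"translation":[0,0,0],"roll":0,"gripper":10}]' 30
python3 -m creep '[{"translation":[0,0,0],"roll":0,"gripper":10},{"translation":[0,0,0],"roll":0,"gripper":10}]' 30
```

```text
time: 3.7
position: [0.5619, -0.3753, 0.0922]
tool_rot: [-0.043, 0.999, 0.007, -0.007]
ft_force: [-1.7, 1.4, -1.4]
grip_width: 0.0847
grip_force: 0.0
time: 4.12
position: [0.5681, -0.3833, 0.1047]
tool_rot: [-0.043, 0.999, -0.002, 0.002]
ft_force: [-0.2, 0.2, -0.3]
grip_width: 0.0547
grip_force: 0.0
time: 4.28
position: [0.5673, -0.3827, 0.1028]
tool_rot: [-0.043, 0.999, -0.001, 0.001]
ft_force: [-0.2, 1.1, 0.2]
grip_width: 0.042
grip_force: 0.0
```

```bash
python3 -m creep '[{"translation":[0,0,0],"roll":0,"gripper":10},{"translation":[0,0,0],"roll":0,"gripper":10},{"translation":[0,0,0],"roll":0,"gripper":10},{"translation":[0,0,0],"roll":0,"gripper":10},{"translation":[0,0,0],"roll":0,"gripper":10}]' 30
python3 - <<'E'
from h import *
h=np.array([.5161,-.3873,.036]);d=np.array([np.cos(.085),np.sin(.085)])
for s in np.arange(.7,-.75,-.1): print(round(s,2),tomove(h+.083*np.r_[d*np.sin(s),np.cos(s)]))
E
```

```text
time: 4.7
position: [0.568, -0.3905, 0.1025]
tool_rot: [-0.043, 0.999, -0.007, 0.002]
ft_force: [-1.5, -14.1, -3.7]
grip_width: 0.021
grip_force: 29.8
0.7 [-2.   7.6  2.9]
0.6 [ 4.5  7.6 -2.2]
0.5 [11.6  7.5 -6.5]
0.4 [ 19.1   7.4 -10.2]
0.3 [ 26.8   7.4 -13. ]
0.2 [ 34.9   7.4 -15.1]
0.1 [ 43.1   7.4 -16.4]
0.0 [ 51.4   7.4 -16.8]
-0.1 [ 59.6   7.4 -16.4]
-0.2 [ 67.9   7.4 -15.2]
-0.3 [ 75.9   7.4 -13.2]
-0.4 [ 83.7   7.5 -10.4]
-0.5 [91.2  7.5 -6.8]
-0.6 [98.3  7.6 -2.5]
-0.7 [104.9   7.7   2.5]
```

```bash
python3 -m creep '[{"translation":[0,-7,0],"roll":0,"gripper":10},{"translation":[11,-7,-6],"roll":0,"gripper":10},{"translation":[26,-7,-13],"roll":0,"gripper":10},{"translation":[42,-7,-16],"roll":0,"gripper":10},{"translation":[51,-7,-17],"roll":0,"gripper":10}]' 30
python3 - <<'E'
from h import *
h=np.array([.5161,-.390,.036]);d=np.array([np.cos(.085),np.sin(.085)])
for s in np.arange(.1,-.85,-.1): print(round(s,2),tomove(h+.083*np.r_[d*np.sin(s),np.cos(s)]))
E
```

```text
time: 5.12
position: [0.5184, -0.395, 0.1183]
tool_rot: [-0.042, 0.999, -0.002, 0.003]
ft_force: [6.9, -3.4, -10.7]
grip_width: 0.0215
grip_force: 29.9
0.1 [-6.4  5.2 -0.2]
0.0 [ 1.9  5.2 -0.7]
-0.1 [10.2  5.2 -0.3]
-0.2 [18.4  5.2  0.9]
-0.3 [26.4  5.2  2.9]
-0.4 [34.2  5.2  5.7]
-0.5 [41.7  5.2  9.2]
-0.6 [48.8  5.2 13.5]
-0.7 [55.5  5.2 18.5]
-0.8 [61.6  5.2 24.1]
```

```bash
python3 -m creep '[{"translation":[12,0,0],"roll":0,"gripper":10},{"translation":[25,0,3],"roll":0,"gripper":10},{"translation":[40,0,10],"roll":0,"gripper":10},{"translation":[50,0,17],"roll":0,"gripper":10},{"translation":[56,0,21],"roll":0,"gripper":10}]' 30
python3 -m creep '[{"translation":[2,0,2],"roll":0,"gripper":10},{"translation":[4,0,3],"roll":0,"gripper":10},{"translation":[4,0,3],"roll":0,"gripper":10}]' 30
```

```text
time: 5.53
position: [0.4619, -0.4, 0.0989]
tool_rot: [-0.042, 0.999, -0.002, 0.002]
ft_force: [2.5, -0.6, 4.8]
grip_width: 0.0207
grip_force: 29.7
time: 5.78
position: [0.4599, -0.4002, 0.0972]
tool_rot: [-0.042, 0.999, -0.002, 0.003]
ft_force: [3.8, 0.8, 9.1]
grip_width: 0.0204
grip_force: 30.0
```

```bash
python3 -m creep '[{"translation":[3,0,3],"roll":0,"gripper":10},{"translation":[6,0,6],"roll":0,"gripper":10},{"translation":[6,0,6],"roll":0,"gripper":10},{"translation":[6,0,6],"roll":0,"gripper":10}]' 30
python3 -c "
from h import *
snap('scene','s1.png');im=cv2.imread('pics/s1.png');cv2.imwrite('pics/s1c.png',cv2.resize(im[180:300,100:260],None,fx=4,fy=4))"
```

```text
time: 6.12
position: [0.4581, -0.4006, 0.0951]
tool_rot: [-0.042, 0.999, -0.004, 0.007]
ft_force: [11.4, 8.0, 27.5]
grip_width: 0.0203
grip_force: 31.7
```

View pics/s1c.png

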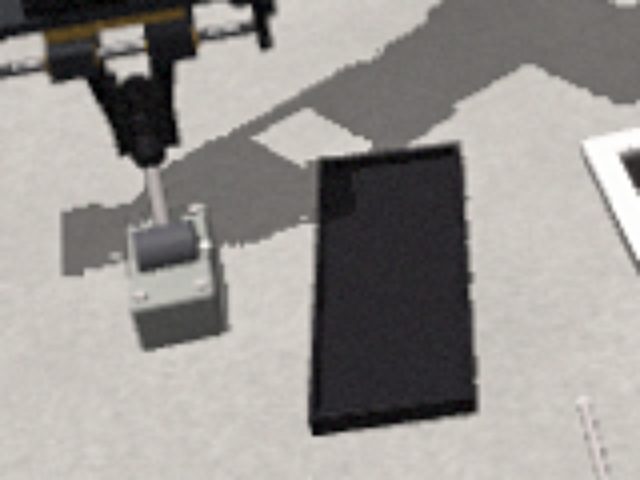

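The lever is against its near stop, since the force rose as I pushed further. I'll release it, lift, and go to the pieces.

```bash
python3 -m creep '[{"translation":[-5,0,-4],"roll":0,"gripper":20},{"translation":[-5,0,-4],"roll":0,"gripper":70},{"translation":[-5,0,-4],"roll":0,"gripper":70},{"translation":[-5,0,-4],"roll":0,"gripper":70},{"translation":[-5,0,-4],"roll":0,"gripper":70}]' 30
python3 -m creep '[{"translation":[0,0,0],"roll":0,"gripper":87},{"translation":[0,0,-40],"roll":0,"gripper":87},{"translation":[0,0,-80],"roll":0,"gripper":87},{"translation":[0,0,-120],"roll":0,"gripper":87},{"translation":[0,0,-150],"roll":0,"gripper":87}]' 30
python3 - <<'E'
from h import *
c=cam("top");im=snap("top","t2.png");snap("scene","s2.png");cw=cam("wrist");snap("wrist","w2.png")
for b in blobs(im,150): print(cv2.boundingRect(b),fit(c,b,.008))
print([d for d in viewer.recognise("wrist","shutter_grip")][:2])
h=np.array([.5135,-.3925,.036]);d=np.array([np.cos(.085),np.sin(.085)])
for a in(0,.2,.4): print(w2px(cw,[h+r*np.r_[d*np.sin(a-.7),np.cos(a-.7)] for r in(.053,.113)]).round().tolist())
o=obs();print(o["position"],o["q"],tomove([.53,.18,.25]))
E
```

```text
time: 6.58
position: [0.4549, -0.3978, 0.0912]
tool_rot: [-0.043, 0.999, 0.002, -0.001]
ft_force: [-0.0, 0.1, -0.2]
grip_width: 0.039
grip_force: 0.0
time: 7.0
position: [0.4561, -0.3993, 0.2447]
tool_rot: [-0.043, 0.999, -0.0, 0.0]
ft_force: [0.8, -0.7, 0.6]
grip_width: 0.0724
grip_force: 0.0
(219, 233, 28, 27) (450, 301, 64, 64, 70.0)
(264, 205, 21, 22) (535, 181, 58, 61, 89.9)
(216, 200, 27, 27) (544, 311, 64, 63, 71.0)
(303, 178, 81, 79) (529, -18, 206, 206, 7.8)
(256, 166, 26, 25) (646, 198, 62, 63, 13.7)
(124, 92, 51, 58) (819, 548, 154, 104, 23.0)
[{'bbox': [313.8, 180.0, 22.5, 46.3], 'p': 0.66}]
[[328.0, 204.0], [329.0, 178.0]]
[[328.0, 213.0], [329.0, 201.0]]
[[328.0, 223.0], [329.0, 226.0]]
[ 0.4558125  -0.39889648  0.24286933] [-9.03248815e-01  4.99618458e-01  1.48186658e+00  1.03760333e-04
  1.15952870e+00 -2.55950185e+00] [-123.3  570.5   -7.3]
```

```bash
python3 -m creep '[{"translation":[-41,190,0],"roll":0,"gripper":87},{"translation":[-41,190,0],"roll":0,"gripper":87},{"translation":[-41,190,0],"roll":0,"gripper":87},{"translation":[-41,190,0],"roll":0,"gripper":87},{"translation":[-41,190,0],"roll":0,"gripper":87}]' |head -2
python3 -m creep '[{"translation":[-41,190,0],"roll":0,"gripper":87},{"translation":[-41,190,0],"roll":0,"gripper":87},{"translation":[-41,190,0],"roll":0,"gripper":87},{"translation":[-41,190,0],"roll":0,"gripper":87},{"translation":[-41,190,0],"roll":0,"gripper":87}]' |head -2
python3 - <<'E'
from h import *
c=cam("wrist");im=snap("wrist","w3.png");print(obs()["position"])
for b in blobs(im,150,400): print(cv2.boundingRect(b),fit(c,b,.008),fit(c,b,.016))
E
```

```text
time: 7.62
position: [0.4784, -0.2015, 0.2399]
time: 8.03
position: [0.503, -0.0095, 0.2402]
[ 0.50300786 -0.0059747   0.24019992]
(212, 277, 184, 37) (678, -24, 60, 266, 5.5) (673, -24, 58, 261, 5.5)
(457, 204, 24, 24) (539, 192, 32, 33, 54.0) (537, 188, 31, 32, 54.0)
(526, 195, 52, 29) (532, 312, 64, 43, 71.6) (530, 305, 63, 42, 71.6)
(437, 187, 47, 46) (531, 176, 56, 63, 63.8) (529, 172, 55, 62, 63.8)
(528, 123, 62, 64) (448, 299, 65, 64, 70.2) (447, 292, 64, 63, 70.2)
(353, 39, 77, 73) (375, 63, 76, 65, 74.9) (376, 61, 74, 64, 74.9)
(457, 0, 183, 72) (307, 255, 86, 243, 9.2) (309, 249, 84, 237, 9.2)
(0, 0, 412, 249) (457, -196, 328, 594, 5.4) (457, -192, 321, 582, 5.4)
```

View pics/w3.png

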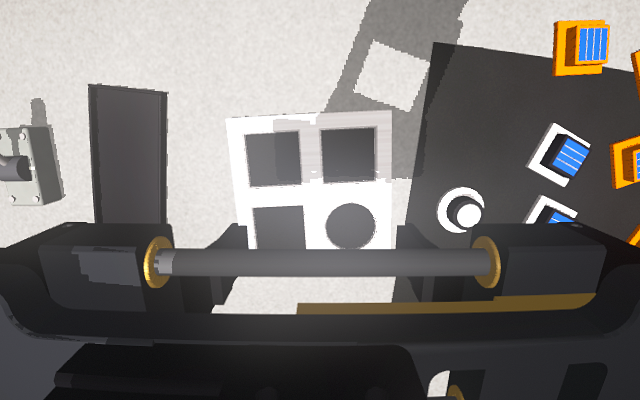

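The stage is seen from close by, with the round pocket at (351,227) and square pockets at (272,159), (347,155) and (279,227). The head is at (462,210) and two cells are at the right.

```bash
python3 - <<'E'
from h import *
c=cam("wrist")
a=np.radians(7.8);Q=np.array([[np.cos(a),-np.sin(a)],[np.sin(a),np.cos(a)]])
C=np.array([.529,-.018])
for sx,sy in((1,1),(1,-1),(-1,1),(-1,-1)):
    p=C+Q@np.array([.047*sx,.047*sy]); print((sx,sy),p.round(4),w2px(c,[[*p,.016]]).round(1).tolist())
print("meas holes top",px2w(c,[(351,227),(272,159),(347,155)],.016)[:,:2].round(4).tolist(),"floor",px2w(c,[(351,227),(272,159),(347,155)],.008)[:,:2].round(4).tolist())
# stage corners near
print("corners",px2w(c,[(228,118),(391,111)],.016)[:,:2].round(4).tolist(),[(C+Q@np.array(v)).round(4) for v in((-.1,-.1),(-.1,.1))])
print(tomove([.534,.180,.2]))
E
```

```text
(1, 1) [0.5692 0.0349] [[347.9, 229.1]]
(1, -1) [ 0.5819 -0.0582] [[276.7, 232.4]]
(-1, 1) [0.4761 0.0222] [[346.0, 157.7]]
(-1, -1) [ 0.4888 -0.0709] [[270.2, 161.4]]
meas holes top [[0.5659, 0.0387], [0.4857, -0.0689], [0.4726, 0.0231]] floor [[0.5688, 0.0398], [0.4868, -0.0701], [0.4735, 0.0239]]
corners [[0.4406, -0.1244], [0.4154, 0.0701]] [array([ 0.4435, -0.1306]), array([0.4164, 0.0675])]
[-47.7 182.2  41.1]
```

```bash
python3 -m creep '[{"translation":[-48,182,20],"roll":0,"gripper":87},{"translation":[-48,182,20],"roll":0,"gripper":87},{"translation":[-48,182,20],"roll":0,"gripper":87},{"translation":[-48,182,20],"roll":0,"gripper":87},{"translation":[-48,182,20],"roll":0,"gripper":87}]' |head -2
python3 -m creep '[{"translation":[0,0,0],"roll":0,"gripper":87},{"translation":[0,0,0],"roll":0,"gripper":87}]' |head -2
python3 - <<'E'
from h import *
o=obs();c=cam("wrist");im=snap("wrist","w4.png");print(o["position"])
for b in blobs(im,150,400): print(cv2.boundingRect(b),fit(c,b,.008))
print(viewer.recognise("wrist","head")[:2])
E
```

```text
time: 8.5
position: [0.536, 0.1755, 0.2197]
time: 8.67
position: [0.5359, 0.1728, 0.2201]
[0.53585699 0.17275869 0.22009714]
(211, 277, 84, 37) (705, 90, 56, 117, 4.9)
(419, 78, 55, 73) (448, 300, 62, 64, 70.1)
(583, 45, 57, 202) (478, 538, 269, 86, 19.8)
(18, 41, 32, 56) (432, -182, 64, 43, 0.3)
(21, 0, 259, 249) (494, -49, 299, 320, 0.3)
[{'bbox': [300.6, 150.7, 56.5, 48.6], 'p': 0.83}, {'bbox': [68.3, 65.1, 183.8, 172.2], 'p': 0.15}]
```

View pics/w4.png

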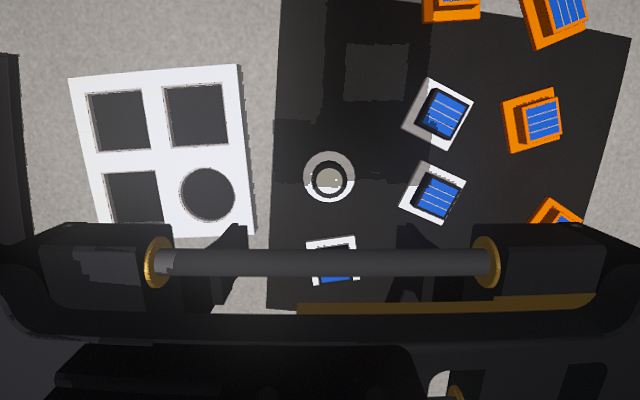

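The head is centred at about (329,177), its base ring spanning 303–355 × 151–203.

```bash
python3 - <<'E'
from h import *
c=cam("wrist")
print(px2w(c,[(329,177)],.008),px2w(c,[(303,177),(355,177)],.008),px2w(c,[(329.5,180)],.03))
p=px2w(c,[(329,177)],.008)[0];p[2]=.032;print(tomove(p))
E
```

```text
[[0.53387385 0.17869888 0.008     ]] [[0.53656116 0.14713839 0.008     ]
 [0.53116415 0.21027343 0.008     ]] [[0.53316324 0.17871508 0.03      ]]
[  1.2   7.9 189.1]
```

```bash
python3 -m creep '[{"translation":[1,8,40],"roll":0,"gripper":75},{"translation":[1,8,80],"roll":0,"gripper":75},{"translation":[1,8,120],"roll":0,"gripper":75},{"translation":[1,8,145],"roll":0,"gripper":75},{"translation":[1,8,150],"roll":0,"gripper":75}]' 30|head -2
python3 -m creep '[{"translation":[0,0,0],"roll":0,"gripper":75},{"translation":[0,0,0],"roll":0,"gripper":75}]' |head -2
python3 - <<'E'
from h import *
print(tomove([.5335,.1787,.032]))
E
```

```text
time: 9.18
position: [0.5321, 0.1776, 0.0681]
time: 9.35
position: [0.5366, 0.1791, 0.0734]
[ 3.2 -0.1 41.4]
```

```bash
python3 -m creep '[{"translation":[2,0,20],"roll":0,"gripper":75},{"translation":[2,0,35],"roll":0,"gripper":75},{"translation":[2,0,40],"roll":0,"gripper":55},{"translation":[2,0,40],"roll":0,"gripper":30},{"translation":[2,0,40],"roll":0,"gripper":30}]' 30
python3 -m creep '[{"translation":[0,0,0],"roll":0,"gripper":30},{"translation":[0,0,0],"roll":0,"gripper":30},{"translation":[0,0,0],"roll":0,"gripper":30},{"translation":[0,0,0],"roll":0,"gripper":30},{"translation":[0,0,0],"roll":0,"gripper":30}]' 30
python3 -m creep '[{"translation":[0,0,0],"roll":0,"gripper":30},{"translation":[0,0,-30],"roll":0,"gripper":30},{"translation":[0,0,-60],"roll":0,"gripper":30},{"translation":[0,0,-90],"roll":0,"gripper":30},{"translation":[0,0,-90],"roll":0,"gripper":30}]' 30
python3 - <<'E'
from h import *
c=cam("wrist");im=snap("wrist","w5.png");o=obs();print(o["position"],tomove([.567,.037,.12]))
E
```

```text
time: 9.77
position: [0.5349, 0.1799, 0.0341]
tool_rot: [-0.043, 0.999, 0.0, 0.001]
ft_force: [-0.0, -0.1, 0.1]
grip_width: 0.0621
grip_force: 0.0
time: 10.18
position: [0.5343, 0.1801, 0.0335]
tool_rot: [-0.043, 0.999, 0.0, 0.001]
ft_force: [0.1, -0.2, 5.5]
grip_width: 0.041
grip_force: 30.0
time: 10.6
position: [0.537, 0.1805, 0.1274]
tool_rot: [-0.043, 0.999, 0.0, 0.005]
ft_force: [1.0, 0.4, -1.5]
grip_width: 0.0408
grip_force: 30.0
[0.53573163 0.18024164 0.12519176] [ -18.8 -145.4    5.3]
```

View pics/w5.png

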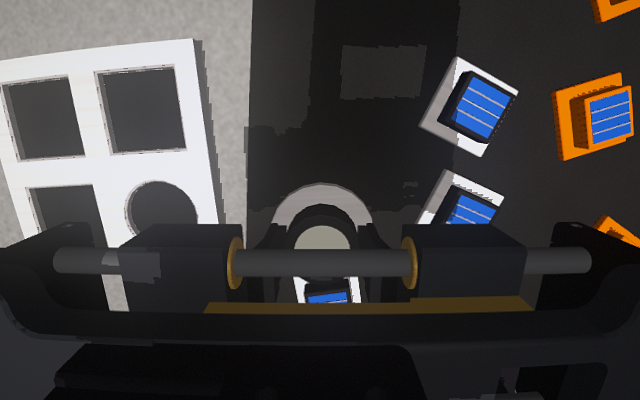

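The head is held, with its front rim at (320,184). Next I'll hover past the pocket so it shows clear of the fingers.

```bash
python3 -m creep '[{"translation":[-79,-150,0],"roll":0,"gripper":30},{"translation":[-79,-150,0],"roll":0,"gripper":30},{"translation":[-79,-150,0],"roll":0,"gripper":30},{"translation":[-79,-150,0],"roll":0,"gripper":30},{"translation":[-79,-150,0],"roll":0,"gripper":30}]' |head -2
python3 -m creep '[{"translation":[0,0,0],"roll":0,"gripper":30},{"translation":[0,0,0],"roll":0,"gripper":30},{"translation":[0,0,0],"roll":0,"gripper":30}]' 
python3 - <<'E'
from h import *
c=cam("wrist");im=snap("wrist","w6.png");o=obs();print(o["position"])
E
```

```text
time: 11.07
position: [0.6301, 0.0303, 0.1212]
time: 11.32
position: [0.6232, 0.0384, 0.121]
tool_rot: [-0.043, 0.999, 0.001, -0.002]
ft_force: [0.7, 0.5, -2.4]
grip_width: 0.0412
grip_force: 30.0
[0.62341736 0.0386803  0.12143873]
```

View pics/w6.png

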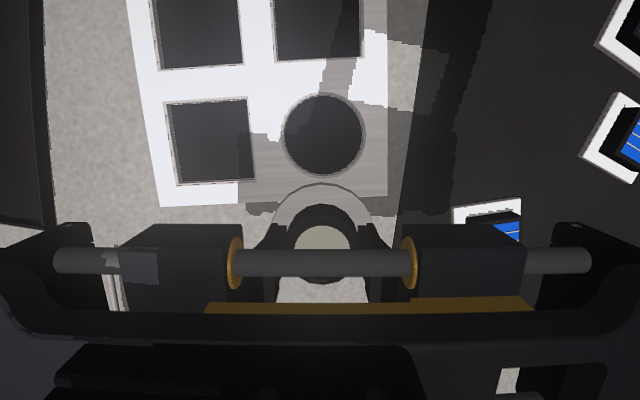

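The round pocket mouth is centred at (323,134) and the held rim's front is at (320,184). The nearby square pocket's corners are (163,104), (249,97), (256,179) and (175,186).

```bash
python3 - <<'E'
from h import *
c=cam("wrist");o=obs();z=o["position"][2]
hole=px2w(c,[(323.5,134)],.016)[0];sq=px2w(c,[(163,104),(249,97),(256,179),(175,186)],.016)
print("hole",hole,"width",px2w(c,[(281,134),(365,134)],.016)[:,1],"sq",sq.mean(0),[np.linalg.norm(sq[i]-sq[i-1]).round(4) for i in range(4)],np.degrees(np.arctan2(*(sq[0]-sq[1])[:2])), (hole-sq.mean(0)))
rim=px2w(c,[(320,184)],z-.0255)[0]
Rm=R.from_quat(o["tool_rot"]).as_matrix()
print("rim in tool",Rm.T@(rim-o["position"])*1000)
print(tomove([*hole[:2],.0]))
E
```

```text
hole [0.56527209 0.03431888 0.016     ] width [-0.00051438  0.06833419] sq [ 0.58010534 -0.05913122  0.016     ] [np.float64(0.0687), np.float64(0.0714), np.float64(0.0671), np.float64(0.0716)] 171.47537125392887 [-0.01483325  0.0934501   0.        ]
rim in tool [33.428471   -1.80731945 25.61114194]
[ 57.9   0.6 121.6]
```

```bash
python3 -m creep '[{"translation":[30,1,0],"roll":0,"gripper":30},{"translation":[56,1,0],"roll":0,"gripper":30},{"translation":[56,1,30],"roll":0,"gripper":30},{"translation":[56,1,55],"roll":0,"gripper":30},{"translation":[56,1,60],"roll":0,"gripper":30}]' |head -2
python3 -m creep '[{"translation":[0,0,0],"roll":0,"gripper":30},{"translation":[0,0,0],"roll":0,"gripper":30},{"translation":[0,0,0],"roll":0,"gripper":30}]' 
python3 - <<'E'
from h import *
c=cam("wrist");im=snap("wrist","w7.png");o=obs();print(o["position"],tomove([.5668,.0347,.0605]))
cv2.imwrite("pics/w7c.png",cv2.resize(im[100:260,180:460],None,fx=2.8,fy=2.8))
E
```

```text
time: 11.78
position: [0.5657, 0.0352, 0.0597]
time: 12.03
position: [0.5705, 0.0338, 0.0637]
tool_rot: [-0.043, 0.999, -0.0, 0.001]
ft_force: [-0.3, 0.0, -1.1]
grip_width: 0.041
grip_force: 30.0
[0.57062301 0.03366355 0.06386105] [3.7 1.4 3.3]
```

View pics/w7c.png

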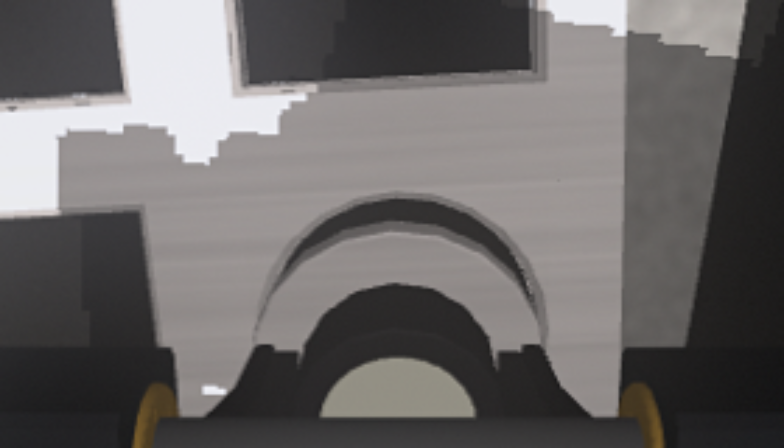

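The disc hovers over the pocket: its lower front edge is at crop (395,222) and the pocket's front rim at (398,192).

```bash
python3 - <<'E'
from h import *
c=cam("wrist");o=obs();z=o["position"][2];Rm=R.from_quat(o["tool_rot"]).as_matrix()
f=lambda u,v,zz:(Rm.T@(px2w(c,[(180+u/2.8,100+v/2.8)],zz)[0]-o["position"])*1000).round(1)
print("pocket rim outer",f(398,192,.016),"dark edge",f(398,201,.016))
print("disc bottom",f(395,222,z-.0335),"top",f(395,233,z-.0255))
print("L/R pocket",f(256,325,.016),f(547,325,.016),"disc",f(262,325,z-.0255),f(540,325,z-.0255))
E
```

```text
pocket rim outer [38.8 -0.5 47.8] dark edge [36.7 -0.5 47.8]
disc bottom [34.6 -1.2 33.4] top [33.9 -1.2 25.4]
L/R pocket [  6.4 -34.9  47.9] [ 6.3 35.5 47.8] disc [ 13.9 -29.6  25.5] [13.8 29.8 25.4]
```

```bash
python3 -m creep '[{"translation":[1.5,0.3,5],"roll":0,"gripper":30},{"translation":[1.5,0.3,8],"roll":0,"gripper":30},{"translation":[1.5,0.3,10],"roll":0,"gripper":30},{"translation":[1.5,0.3,12],"roll":0,"gripper":30},{"translation":[1.5,0.3,12],"roll":0,"gripper":30}]' 
python3 -m creep '[{"translation":[0,0,3],"roll":0,"gripper":30},{"translation":[0,0,6],"roll":0,"gripper":30},{"translation":[0,0,8],"roll":0,"gripper":30},{"translation":[0,0,8],"roll":0,"gripper":30}]' 
```

```text
time: 12.5
position: [0.5677, 0.0336, 0.0501]
tool_rot: [-0.043, 0.999, 0.0, -0.0]
ft_force: [0.3, 0.1, -2.0]
grip_width: 0.0414
grip_force: 30.0
time: 12.83
position: [0.569, 0.0338, 0.044]
tool_rot: [-0.043, 0.999, 0.0, 0.001]
ft_force: [-0.9, 2.5, 3.2]
grip_width: 0.0414
grip_force: 30.0
```

```bash
python3 -m creep '[{"translation":[0,0,2],"roll":0,"gripper":30},{"translation":[0,0,4],"roll":0,"gripper":30},{"translation":[0,0,4],"roll":0,"gripper":30},{"translation":[0,0,4],"roll":0,"gripper":30}]'
```

```text
time: 13.17
position: [0.5678, 0.0338, 0.0408]
tool_rot: [-0.043, 0.999, 0.0, 0.0]
ft_force: [-2.8, 0.8, 15.4]
grip_width: 0.0408
grip_force: 30.0
```

```bash
python3 -m creep '[{"translation":[0,0,-2],"roll":0,"gripper":60},{"translation":[0,0,-2],"roll":0,"gripper":60},{"translation":[0,0,-2],"roll":0,"gripper":70},{"translation":[0,0,-2],"roll":0,"gripper":70},{"translation":[0,0,-2],"roll":0,"gripper":70}]' |tail -3
python3 -m creep '[{"translation":[0,0,-30],"roll":0,"gripper":75},{"translation":[0,0,-70],"roll":0,"gripper":75},{"translation":[0,0,-110],"roll":0,"gripper":75},{"translation":[0,0,-150],"roll":0,"gripper":75},{"translation":[0,0,-165],"roll":0,"gripper":75}]' |head -2
python3 -m creep '[{"translation":[-92,156,0],"roll":-8,"gripper":75},{"translation":[-92,156,0],"roll":-8,"gripper":75},{"translation":[-92,156,0],"roll":-8,"gripper":75},{"translation":[-92,156,0],"roll":-8,"gripper":75},{"translation":[-92,156,0],"roll":-8,"gripper":75}]' |head -2
python3 -m creep '[{"translation":[0,0,0],"roll":0,"gripper":75},{"translation":[0,0,0],"roll":0,"gripper":75},{"translation":[0,0,0],"roll":0,"gripper":75}]' |head -2
python3 - <<'E'
from h import *
o=obs();c=cam("wrist");im=snap("wrist","w8.png");print(o["position"])
print([(d["bbox"],d["p"]) for d in viewer.recognise("wrist","cell0")])
def allb(im):
    for b in blobs(im,130,250): print(cv2.boundingRect(b),fit(c,b,.008))
allb(im)
c=cam("top");im=snap("top","t8.png");print("top");allb(im)
E
```

```text
ft_force: [-0.0, -1.4, -0.1]
grip_width: 0.0654
grip_force: 0.0
time: 14.0
position: [0.5706, 0.0333, 0.2108]
time: 14.42
position: [0.648, 0.2021, 0.2053]
time: 14.67
position: [0.6453, 0.1959, 0.2048]
[0.64527146 0.19594277 0.20477706]
[([525.8, 17.6, 65.3, 68.8], 0.9), ([405.1, 75.4, 77.8, 77.9], 0.81), ([418.7, 1.2, 79.6, 69.8], 0.77), ([296.0, 152.8, 58.5, 52.7], 0.61)]
(225, 277, 180, 37) (795, 218, 54, 238, 13.6)
(258, 234, 71, 15) (727, 178, 19, 86, 13.0)
(296, 153, 55, 54) (644, 196, 63, 64, 12.9)
(405, 76, 76, 79) (542, 309, 64, 64, 71.4)
(578, 67, 62, 180) (554, 537, 231, 89, 27.8)
(420, 0, 80, 68) (448, 300, 63, 64, 69.7)
(0, 0, 280, 248) (649, -50, 302, 374, 9.6)
top
(303, 177, 81, 81) (530, -18, 207, 208, 7.8)
(124, 92, 51, 59) (819, 548, 157, 105, 22.5)
```

View pics/w8.png

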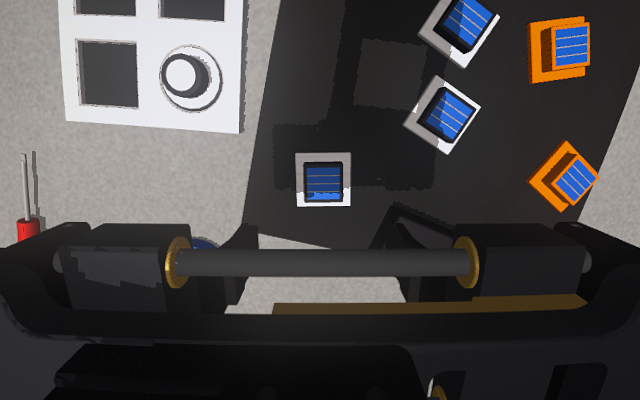

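The head is seated. The wrist fit puts the first cell at (0.644, 0.196), aligned with the tool.

```bash
python3 -m creep '[{"translation":[1,0,40],"roll":0,"gripper":70},{"translation":[1,0,80],"roll":0,"gripper":70},{"translation":[1,0,115],"roll":0,"gripper":70},{"translation":[1,0,135],"roll":0,"gripper":70},{"translation":[1,0,140],"roll":0,"gripper":70}]' 30|head -2
python3 -m creep '[{"translation":[0,0,0],"roll":0,"gripper":70},{"translation":[0,0,0],"roll":0,"gripper":70},{"translation":[0,0,0],"roll":0,"gripper":70}]' |head -2
python3 - <<'E'
from h import *
print(tomove([.644,.196,.030]))
E
```

```text
time: 15.23
position: [0.6418, 0.1949, 0.0611]
time: 15.48
position: [0.6469, 0.1965, 0.0679]
[ 3.1  0.2 37.9]
```

```bash
python3 -m creep '[{"translation":[2,0,20],"roll":0,"gripper":70},{"translation":[2,0,32],"roll":0,"gripper":70},{"translation":[2,0,37],"roll":0,"gripper":55},{"translation":[2,0,37],"roll":0,"gripper":30},{"translation":[2,0,37],"roll":0,"gripper":30}]' 30
python3 -m creep '[{"translation":[0,0,0],"roll":0,"gripper":30},{"translation":[0,0,0],"roll":0,"gripper":30},{"translation":[0,0,0],"roll":0,"gripper":30},{"translation":[0,0,0],"roll":0,"gripper":30},{"translation":[0,0,0],"roll":0,"gripper":30}]' 30
python3 -m creep '[{"translation":[0,0,0],"roll":0,"gripper":30},{"translation":[0,0,-30],"roll":0,"gripper":30},{"translation":[0,0,-60],"roll":0,"gripper":30},{"translation":[0,0,-90],"roll":0,"gripper":30},{"translation":[0,0,-90],"roll":0,"gripper":30}]' 30
python3 - <<'E'
from h import *
o=obs();print(o["position"],o["grip_width"],tomove([.640,-.058,.12]),tomove([.536,.022,.12]))
E
```

```text
time: 15.9
position: [0.6435, 0.1963, 0.0289]
tool_rot: [-0.113, 0.994, -0.0, 0.0]
ft_force: [-0.8, -0.3, 0.4]
grip_width: 0.057
grip_force: 0.0
time: 16.32
position: [0.6439, 0.1964, 0.0294]
tool_rot: [-0.112, 0.994, 0.0, 0.001]
ft_force: [-0.5, 1.1, 3.1]
grip_width: 0.0435
grip_force: 30.0
time: 16.73
position: [0.6469, 0.1968, 0.1244]
tool_rot: [-0.113, 0.994, 0.0, 0.005]
ft_force: [0.7, 0.2, -1.4]
grip_width: 0.0435
grip_force: 30.0
[0.64692585 0.19677609 0.12439875] 0.04348037064316099 [  63.8 -246.8    4. ] [ 147.3 -145.5    3. ]
```

```bash
python3 -m creep '[{"translation":[64,-246,0],"roll":5,"gripper":30},{"translation":[64,-246,0],"roll":5,"gripper":30},{"translation":[64,-246,0],"roll":5,"gripper":30},{"translation":[64,-246,0],"roll":5,"gripper":30},{"translation":[64,-246,0],"roll":5,"gripper":30}]' |head -2
python3 - <<'E'
from h import *
o=obs();print(o["grip_width"],tomove([.640,-.058,.12]),R.from_quat(o["tool_rot"]).as_euler("xyz",degrees=True))
E
```

```text
time: 17.15
position: [0.6358, -0.0135, 0.1172]
0.043753715850403836 [  2.  -44.7  -2.8] [ 1.79959560e+02 -1.47360835e-01 -1.72040935e+02]
```

```bash
python3 -m creep '[{"translation":[2,-44,0],"roll":0,"gripper":30},{"translation":[2,-44,0],"roll":0,"gripper":30},{"translation":[2,-44,0],"roll":0,"gripper":30},{"translation":[2,-44,0],"roll":0,"gripper":30},{"translation":[2,-44,0],"roll":0,"gripper":30}]' |head -2
python3 - <<'E'
from h import *
o=obs();c=cam("wrist");im=snap("wrist","w9.png");print(o["position"],o["grip_width"])
cv2.imwrite("pics/w9c.png",im[0:290])
E
```

```text
time: 17.57
position: [0.6403, -0.0543, 0.1176]
[ 0.64030525 -0.05430301  0.11762839] 0.04340561216278524
```

View pics/w9c.png

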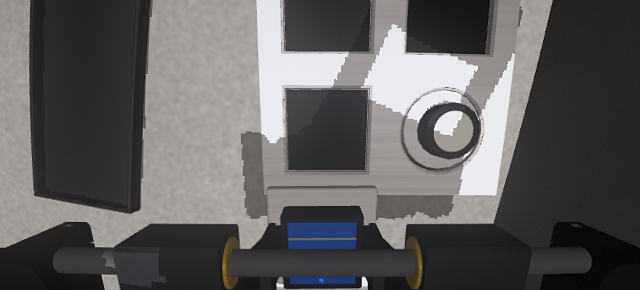

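The empty square pocket has its dark area at 287–367 × 88–170. The held plate's front edge runs from (267,187) to (377,187).

```bash
cat >> h.py <<'E'
def holes(im,c,o):
    """dark square pockets: centre in world, in tool (mm)"""
    m=(im.max(2)<80).astype(np.uint8);m[205:]=0
    Rm=R.from_quat(o["tool_rot"]).as_matrix();out=[]
    for b in cv2.findContours(m,cv2.RETR_EXTERNAL,cv2.CHAIN_APPROX_NONE)[0]:
        if cv2.contourArea(b)>1500:
            f=fit(c,b,.016)
            if 50<f[2]<75 and 50<f[3]<75:
                (x,y),_,_=cv2.minAreaRect((px2w(c,b.reshape(-1,2),.016)[:,:2]*1e4).astype(np.float32))
                w=np.array([x/1e4,y/1e4,.016]); out.append((w.round(4),(Rm.T@(w-o["position"])*1000).round(1),f))
    return out
E
python3 - <<'E'
from h import *
c=cam("wrist");o=obs();im=cv2.imread("pics/w9.png");z=o["position"][2];Rm=R.from_quat(o["tool_rot"]).as_matrix()
for h in holes(im,c,o):print(h)
t=lambda uv,zz:(Rm.T@(px2w(c,[uv],zz)[0]-o["position"])*1000).round(1)
print(t((327,129),.016),"plate bot",t((267,187),z-.0294),t((377,187),z-.0294),"top",t((322,193),z-.0214))
E
```

```text
(array([ 0.5795, -0.0593,  0.016 ]), array([ 60.9,   3.1, 102. ]), (580, -59, 63, 64, 7.9))
[ 62.1   3.5 102. ] plate bot [ 30.8 -33.4  29.4] [30.8 32.2 29.5] top [29.1 -0.6 21.5]
```

```bash
python3 -m creep '[{"translation":[40,4,0],"roll":0,"gripper":30},{"translation":[62.5,4,0],"roll":0,"gripper":30},{"translation":[62.5,4,30],"roll":0,"gripper":30},{"translation":[62.5,4,50],"roll":0,"gripper":30},{"translation":[62.5,4,55],"roll":0,"gripper":30}]' |head -2
python3 -m creep '[{"translation":[0,0,0],"roll":0,"gripper":30},{"translation":[0,0,0],"roll":0,"gripper":30},{"translation":[0,0,0],"roll":0,"gripper":30}]' |head -2
python3 - <<'E'
from h import *
a=np.radians(-172.04);Rm=R.from_euler("xyz",[np.pi,0,a]).as_matrix()
p=np.array([.6403,-.0543,.1176])+Rm@np.array([.0625,.0037,0]);p[2]=.0374
print(p,tomove(p),obs()["grip_width"])
snap("wrist","w10.png")
E
```

```text
time: 18.03
position: [0.5764, -0.0582, 0.0611]
time: 18.28
position: [0.58, -0.0601, 0.0646]
[ 0.57788981 -0.05929076  0.0374    ] [ 2.1  1.2 27.2] 0.04359645726165788
```

```bash
python3 -m creep '[{"translation":[1.5,0.8,6],"roll":0,"gripper":30},{"translation":[1.5,0.8,12],"roll":0,"gripper":30},{"translation":[1.5,0.8,17],"roll":0,"gripper":30},{"translation":[1.5,0.8,17],"roll":0,"gripper":30},{"translation":[1.5,0.8,17],"roll":0,"gripper":30}]' 
python3 -m creep '[{"translation":[0,0,3],"roll":0,"gripper":30},{"translation":[0,0,6],"roll":0,"gripper":30},{"translation":[0,0,9],"roll":0,"gripper":30},{"translation":[0,0,9],"roll":0,"gripper":30},{"translation":[0,0,9],"roll":0,"gripper":30}]' 
```

```text
time: 18.75
position: [0.5769, -0.0599, 0.046]
tool_rot: [-0.069, 0.998, 0.0, -0.001]
ft_force: [-0.8, -0.4, -1.6]
grip_width: 0.0439
grip_force: 30.0
time: 19.17
position: [0.5793, -0.06, 0.0407]
tool_rot: [-0.069, 0.998, -0.001, 0.003]
ft_force: [-1.8, 2.4, 15.6]
grip_width: 0.044
grip_force: 30.0
```

```bash
python3 -m creep '[{"translation":[1.5,0.5,0],"roll":0,"gripper":30},{"translation":[1.5,1.5,1],"roll":0,"gripper":30},{"translation":[1.5,1.5,2],"roll":0,"gripper":30},{"translation":[1.5,1.5,2],"roll":0,"gripper":30}]' 
python3 -m creep '[{"translation":[0,0,0],"roll":0,"gripper":30},{"translation":[0,0,0],"roll":0,"gripper":30},{"translation":[0,0,0],"roll":0,"gripper":30}]' 
python3 -c "
from h import *
im=snap('wrist','w11.png');cv2.imwrite('pics/w11c.png',cv2.resize(im[90:260,200:440],None,fx=3,fy=3))"
```

```text
time: 19.5
position: [0.5793, -0.06, 0.0407]
tool_rot: [-0.069, 0.998, -0.002, 0.004]
ft_force: [-1.6, -0.1, 26.5]
grip_width: 0.0439
grip_force: 30.0
time: 19.75
position: [0.5792, -0.0599, 0.0406]
tool_rot: [-0.069, 0.998, -0.002, 0.004]
ft_force: [-0.4, 0.4, 26.5]
grip_width: 0.0435
grip_force: 30.0
```

View pics/w11c.png

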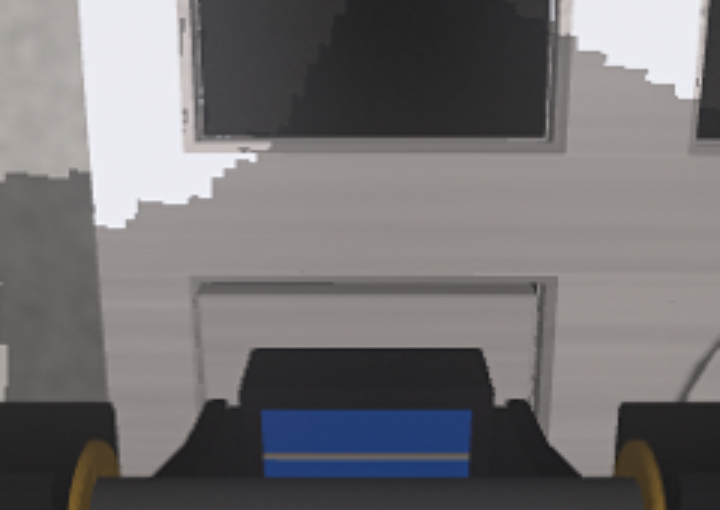

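The plate sits inside the pocket and flush with it, so I'll release.

```bash
python3 -m creep '[{"translation":[-1,-1,-5],"roll":0,"gripper":40},{"translation":[-1,-1,-5],"roll":0,"gripper":60},{"translation":[-1,-1,-5],"roll":0,"gripper":60},{"translation":[-1,-1,-5],"roll":0,"gripper":60},{"translation":[-1,-1,-5],"roll":0,"gripper":60}]' |tail -4
python3 -m creep '[{"translation":[0,0,-30],"roll":0,"gripper":70},{"translation":[0,0,-70],"roll":0,"gripper":70},{"translation":[0,0,-110],"roll":0,"gripper":70},{"translation":[0,0,-150],"roll":0,"gripper":70},{"translation":[0,0,-160],"roll":0,"gripper":70}]' |head -2
python3 - <<'E'
from h import *
print(tomove([.543,.310,.2]))
o=obs();c=cam("wrist");im=snap("wrist","w12.png")
for h in holes(im,c,o):print(h)
m=cv2.inRange(im,(120,50,20),(255,140,90)) 
for b in cv2.findContours(m,cv2.RETR_EXTERNAL,cv2.CHAIN_APPROX_NONE)[0]:
    if cv2.contourArea(b)>200: print("blue",cv2.boundingRect(b),fit(c,b,.034))
E
```

```text
tool_rot: [-0.069, 0.998, 0.0, 0.0]
ft_force: [0.8, 1.0, 3.6]
grip_width: 0.0581
grip_force: 2.0
time: 20.63
position: [0.5797, -0.0603, 0.206]
[-14.7 371.8   4.6]
(array([0.4744, 0.0194, 0.016 ]), array([ 95. ,  94.2, 188.8]), (474, 19, 64, 64, 7.3))
(array([ 0.4869, -0.0722,  0.016 ]), array([ 95.2,   1.8, 189.2]), (487, -72, 64, 64, 8.0))
blue (619, 183, 21, 24) (542, 300, 35, 16, 71.8)
blue (306, 169, 34, 8) (567, -63, 8, 36, 8.0)
```

```bash
python3 -m creep '[{"translation":[-8,190,0],"roll":0,"gripper":70},{"translation":[-8,190,0],"roll":0,"gripper":70},{"translation":[-8,190,0],"roll":0,"gripper":70},{"translation":[-8,190,0],"roll":0,"gripper":70},{"translation":[-8,190,0],"roll":0,"gripper":70}]' |head -2
python3 -m creep '[{"translation":[-7,182,0],"roll":26.6,"gripper":70},{"translation":[-7,182,0],"roll":26.6,"gripper":70},{"translation":[-7,182,0],"roll":26.6,"gripper":70},{"translation":[-7,182,0],"roll":26.6,"gripper":70},{"translation":[-7,182,0],"roll":26.6,"gripper":70}]' |head -2
python3 -m creep '[{"translation":[0,0,0],"roll":0,"gripper":70},{"translation":[0,0,0],"roll":0,"gripper":70},{"translation":[0,0,0],"roll":0,"gripper":70}]' |head -2
python3 - <<'E'
from h import *
o=obs();c=cam("wrist");im=snap("wrist","w13.png");print(o["position"],R.from_quat(o["tool_rot"]).as_euler("xyz",degrees=True)[2]+270)
for b in blobs(im,130,250): print(cv2.boundingRect(b),fit(c,b,.008))
E
```

```text
time: 21.1
position: [0.5558, 0.1335, 0.198]
time: 21.52
position: [0.5381, 0.3144, 0.1978]
time: 21.77
position: [0.5393, 0.3102, 0.1985]
[0.53928442 0.31015826 0.19853669] 431.34609810740534
(296, 157, 57, 54) (542, 310, 64, 62, 71.3)
(257, 75, 61, 62) (447, 300, 65, 64, 69.7)
(481, 0, 159, 248) (582, 601, 181, 329, 85.0)
(0, 0, 217, 231) (392, 81, 246, 311, 57.8)
```

```bash
python3 -m creep '[{"translation":[-2,0.5,40],"roll":0,"gripper":70},{"translation":[-2,0.5,80],"roll":0,"gripper":70},{"translation":[-2,0.5,115],"roll":0,"gripper":70},{"translation":[-2,0.5,130],"roll":0,"gripper":70},{"translation":[-2,0.5,135],"roll":0,"gripper":70}]' 30|head -2
python3 -m creep '[{"translation":[0,0,0],"roll":0,"gripper":70},{"translation":[0,0,0],"roll":0,"gripper":70},{"translation":[0,0,0],"roll":0,"gripper":70}]' |head -2
python3 - <<'E'
from h import *
print(tomove([.542,.310,.030]))
E
```

```text
time: 22.23
position: [0.5401, 0.3079, 0.0615]
time: 22.48
position: [0.5439, 0.3107, 0.0673]
[ 1.7 -1.4 37.3]
```

```bash
python3 -m creep '[{"translation":[1,-0.5,20],"roll":0,"gripper":70},{"translation":[1,-0.5,32],"roll":0,"gripper":70},{"translation":[1,-0.5,37],"roll":0,"gripper":55},{"translation":[1,-0.5,37],"roll":0,"gripper":30},{"translation":[1,-0.5,37],"roll":0,"gripper":30}]' 30|head -2
python3 -m creep '[{"translation":[0,0,0],"roll":0,"gripper":30},{"translation":[0,0,0],"roll":0,"gripper":30},{"translation":[0,0,0],"roll":0,"gripper":30},{"translation":[0,0,0],"roll":0,"gripper":30},{"translation":[0,0,0],"roll":0,"gripper":30}]' 30
python3 -m creep '[{"translation":[0,0,0],"roll":0,"gripper":30},{"translation":[0,0,-30],"roll":0,"gripper":30},{"translation":[0,0,-60],"roll":0,"gripper":30},{"translation":[0,0,-90],"roll":0,"gripper":30},{"translation":[0,0,-90],"roll":0,"gripper":30}]' 30
python3 - <<'E'
from h import *
o=obs();print(o["position"],o["grip_width"],tomove([.534,.029,.12]))
E
```

```text
time: 22.9
position: [0.5414, 0.3108, 0.0288]
time: 23.32
position: [0.5418, 0.311, 0.0293]
tool_rot: [0.162, 0.987, 0.0, 0.001]
ft_force: [-0.2, 0.5, 3.8]
grip_width: 0.0441
grip_force: 30.0
time: 23.73
position: [0.5444, 0.312, 0.1238]
tool_rot: [0.162, 0.987, 0.002, 0.004]
ft_force: [1.0, 0.3, -1.2]
grip_width: 0.0438
grip_force: 30.0
[0.54444556 0.31197616 0.12380629] 0.04383300603464325 [ -80.7 -271.4    2.8]
```

```bash
python3 -m creep '[{"translation":[-57,-190,0],"roll":0,"gripper":30},{"translation":[-57,-190,0],"roll":0,"gripper":30},{"translation":[-57,-190,0],"roll":0,"gripper":30},{"translation":[-57,-190,0],"roll":0,"gripper":30},{"translation":[-57,-190,0],"roll":0,"gripper":30}]' |head -2
python3 -m creep '[{"translation":[-24,-81,0],"roll":-26.6,"gripper":30},{"translation":[-24,-81,0],"roll":-26.6,"gripper":30},{"translation":[-24,-81,0],"roll":-26.6,"gripper":30},{"translation":[-24,-81,0],"roll":-26.6,"gripper":30},{"translation":[-24,-81,0],"roll":-26.6,"gripper":30}]' |head -2
python3 -m creep '[{"translation":[0,0,0],"roll":0,"gripper":30},{"translation":[0,0,0],"roll":0,"gripper":30},{"translation":[0,0,0],"roll":0,"gripper":30}]' |head -2
python3 - <<'E'
from h import *
o=obs();c=cam("wrist");im=snap("wrist","w14.png");print(o["position"],o["grip_width"],R.from_quat(o["tool_rot"]).as_euler("xyz",degrees=True)[2]+270)
for h in holes(im,c,o):print(h)
m=(im[165:215,300:345].mean((1,2))).round(0);print(m.tolist())
m=(im[200:204,250:400].mean((0,2))).round(0);print(m.tolist())
E
```

```text
time: 24.15
position: [0.5329, 0.1098, 0.1175]
time: 24.57
position: [0.5303, 0.0267, 0.1175]
time: 24.82
position: [0.5308, 0.0288, 0.1182]
[0.5308122  0.02878478 0.11820689] 0.04338730185950202 97.88870429790111
(array([0.4732, 0.0208, 0.016 ]), array([ 58.1,  -0. , 102.3]), (473, 21, 62, 64, 7.8))
(array([ 0.4855, -0.0701,  0.016 ]), array([ 58.4, -91.8, 102.2]), (486, -70, 63, 63, 7.8))
[44.0, 44.0, 44.0, 44.0, 44.0, 44.0, 43.0, 43.0, 93.0, 81.0, 116.0, 124.0, 118.0, 150.0, 147.0, 146.0, 145.0, 145.0, 144.0, 144.0, 144.0, 146.0, 86.0, 83.0, 99.0, 132.0, 139.0, 148.0, 145.0, 144.0, 142.0, 143.0, 143.0, 144.0, 145.0, 146.0, 146.0, 146.0, 146.0, 145.0, 145.0, 148.0, 54.0, 34.0, 37.0, 37.0, 37.0, 37.0, 37.0, 37.0]
[144.0, 144.0, 144.0, 144.0, 144.0, 144.0, 144.0, 144.0, 143.0, 143.0, 143.0, 143.0, 143.0, 143.0, 144.0, 145.0, 125.0, 120.0, 140.0, 147.0, 148.0, 148.0, 147.0, 147.0, 148.0, 147.0, 147.0, 147.0, 147.0, 147.0, 147.0, 147.0, 147.0, 147.0, 147.0, 147.0, 147.0, 147.0, 146.0, 147.0, 146.0, 146.0, 146.0, 146.0, 146.0, 146.0, 146.0, 147.0, 147.0, 147.0, 146.0, 146.0, 146.0, 146.0, 147.0, 147.0, 146.0, 146.0, 147.0, 146.0, 146.0, 146.0, 146.0, 146.0, 146.0, 146.0, 146.0, 146.0, 146.0, 146.0, 146.0, 146.0, 146.0, 145.0, 146.0, 146.0, 146.0, 146.0, 146.0, 146.0, 146.0, 146.0, 146.0, 146.0, 146.0, 146.0, 146.0, 146.0, 146.0, 146.0, 146.0, 146.0, 146.0, 146.0, 146.0, 146.0, 146.0, 146.0, 146.0, 146.0, 145.0, 146.0, 146.0, 146.0, 146.0, 145.0, 146.0, 146.0, 146.0, 146.0, 146.0, 146.0, 146.0, 146.0, 146.0, 146.0, 146.0, 146.0, 146.0, 146.0, 146.0, 145.0, 146.0, 146.0, 146.0, 141.0, 137.0, 131.0, 143.0, 144.0, 144.0, 144.0, 144.0, 146.0, 129.0, 96.0, 95.0, 96.0, 95.0, 96.0, 96.0, 95.0, 95.0, 94.0, 93.0, 93.0, 94.0, 95.0, 96.0, 94.0]
```

```bash
python3 -m creep '[{"translation":[40,0,0],"roll":0,"gripper":30},{"translation":[58,0,0],"roll":0,"gripper":30},{"translation":[58,0,30],"roll":0,"gripper":30},{"translation":[58,0,50],"roll":0,"gripper":30},{"translation":[58,0,55],"roll":0,"gripper":30}]' |head -2
python3 -m creep '[{"translation":[0,0,0],"roll":0,"gripper":30},{"translation":[0,0,0],"roll":0,"gripper":30},{"translation":[0,0,0],"roll":0,"gripper":30}]' |head -2
python3 - <<'E'
from h import *
print(tomove([.4729,.0207,.0374]),obs()["grip_width"])
E
```

```text
time: 25.28
position: [0.4722, 0.0207, 0.0617]
time: 25.53
position: [0.4747, 0.0201, 0.0643]
[ 1.7  0.8 26.9] 0.043573662332540515
```

```bash
python3 -m creep '[{"translation":[1,0.5,6],"roll":0,"gripper":30},{"translation":[1,0.5,12],"roll":0,"gripper":30},{"translation":[1,0.5,17],"roll":0,"gripper":30},{"translation":[1,0.5,17],"roll":0,"gripper":30},{"translation":[1,0.5,17],"roll":0,"gripper":30}]' |head -4
python3 -m creep '[{"translation":[0,0,3],"roll":0,"gripper":30},{"translation":[0,0,6],"roll":0,"gripper":30},{"translation":[0,0,9],"roll":0,"gripper":30},{"translation":[0,0,9],"roll":0,"gripper":30},{"translation":[0,0,9],"roll":0,"gripper":30}]' 
```

```text
time: 25.95
position: [0.4724, 0.0204, 0.0462]
tool_rot: [-0.069, 0.998, 0.0, -0.0]
ft_force: [0.4, 0.2, -1.8]
time: 26.37
position: [0.4726, 0.0204, 0.0374]
tool_rot: [-0.069, 0.998, 0.0, -0.0]
ft_force: [0.2, 0.7, -2.1]
grip_width: 0.0437
grip_force: 30.0
```

```bash
python3 -m creep '[{"translation":[0,0,1],"roll":0,"gripper":30},{"translation":[0,0,1],"roll":0,"gripper":50},{"translation":[0,0,1],"roll":0,"gripper":60},{"translation":[0,0,1],"roll":0,"gripper":60},{"translation":[0,0,1],"roll":0,"gripper":60}]' 
python3 -m creep '[{"translation":[0,0,-30],"roll":0,"gripper":70},{"translation":[0,0,-70],"roll":0,"gripper":70},{"translation":[-30,-30,-110],"roll":0,"gripper":70},{"translation":[-60,-50,-150],"roll":0,"gripper":70},{"translation":[-90,-50,-170],"roll":0,"gripper":70}]' |head -2
python3 -m creep '[{"translation":[-30,0,0],"roll":0,"gripper":70},{"translation":[-30,0,0],"roll":0,"gripper":70},{"translation":[-30,0,0],"roll":0,"gripper":70}]' |head -2
python3 - <<'E'
from h import *
o=obs();c=cam("wrist");im=snap("wrist","w15.png");print(o["position"])
for h in holes(im,c,o):print(h)
m=cv2.inRange(im,(120,50,20),(255,140,90)) 
for b in cv2.findContours(m,cv2.RETR_EXTERNAL,cv2.CHAIN_APPROX_NONE)[0]:
    if cv2.contourArea(b)>200: print("blue",cv2.boundingRect(b),fit(c,b,.034))
cv2.imwrite("pics/w15c.png",cv2.resize(im[40:250,180:480],None,fx=2.6,fy=2.6,interpolation=cv2.INTER_CUBIC))
E
```

```text
time: 26.78
position: [0.4727, 0.0204, 0.0365]
tool_rot: [-0.069, 0.998, -0.0, 0.0]
ft_force: [-0.5, -0.3, -1.0]
grip_width: 0.0582
grip_force: 0.0
time: 27.2
position: [0.5527, -0.0163, 0.195]
time: 27.45
position: [0.5838, -0.0109, 0.193]
[ 0.58381373 -0.01091119  0.19304548]
(array([ 0.4866, -0.0714,  0.016 ]), array([104.8, -46.4, 176.9]), (487, -71, 64, 63, 7.6))
blue (258, 188, 35, 7) (594, -60, 6, 36, 7.9)
blue (256, 171, 36, 7) (576, -63, 6, 36, 7.8)
blue (256, 162, 36, 8) (567, -64, 7, 36, 7.8)
blue (352, 92, 37, 9) (487, 22, 8, 35, 8.3)
blue (352, 82, 38, 9) (477, 21, 7, 36, 8.2)
blue (352, 72, 38, 9) (468, 19, 7, 36, 8.2)
blue (352, 62, 38, 9) (459, 18, 7, 36, 8.4)
```

View pics/w15c.png

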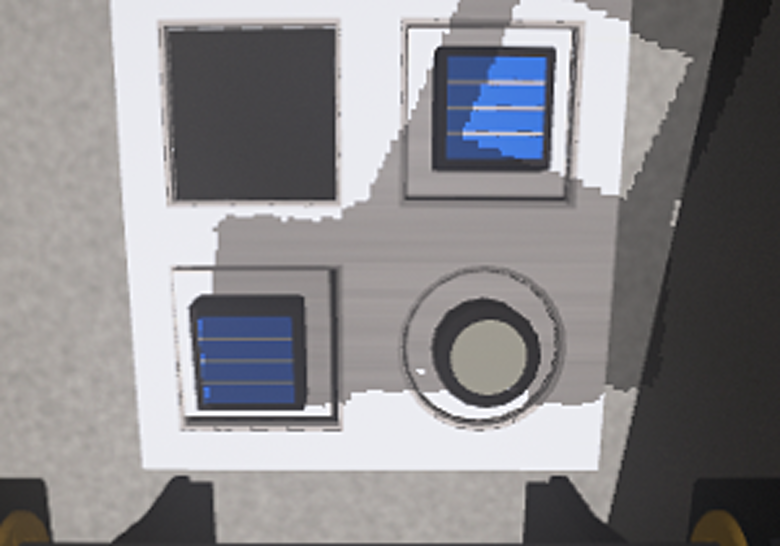

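The top-right cell and the head look well seated. The lower-left cell, at crop (250,350), shows gaps on its right and lower sides, so I'll check by pressing on it with closed fingertips.

```bash
python3 - <<'E'
from h import *
print(tomove([.581,-.076,.07]))
E
python3 -m creep '[{"translation":[9,-64,0],"roll":0,"gripper":0},{"translation":[9,-64,0],"roll":0,"gripper":0},{"translation":[9,-64,40],"roll":0,"gripper":0},{"translation":[9,-64,80],"roll":0,"gripper":0},{"translation":[9,-64,100],"roll":0,"gripper":0}]' 10|head -2
python3 -m creep '[{"translation":[0,0,0],"roll":0,"gripper":0},{"translation":[0,0,0],"roll":0,"gripper":0},{"translation":[0,0,0],"roll":0,"gripper":0},{"translation":[0,0,0],"roll":0,"gripper":0},{"translation":[0,0,0],"roll":0,"gripper":0}]' 
python3 - <<'E'
from h import *
print(tomove([.581,-.076,.055]))
E
```

```text
[  9.5 -64.8 122.1]
time: 27.92
position: [0.5779, -0.0748, 0.0886]
time: 28.33
position: [0.5837, -0.0756, 0.0947]
tool_rot: [-0.069, 0.998, -0.001, 0.002]
ft_force: [0.0, -0.4, 0.3]
grip_width: 0.0111
grip_force: 0.0
[ 2.9  0.1 39.7]
```

```bash
python3 -m creep '[{"translation":[1,0,20],"roll":0,"gripper":0},{"translation":[1,0,33],"roll":0,"gripper":0},{"translation":[1,0,36],"roll":0,"gripper":0},{"translation":[1,0,38],"roll":0,"gripper":0},{"translation":[1,0,38],"roll":0,"gripper":0}]' 10|head -4
python3 -m creep '[{"translation":[0,0,2],"roll":0,"gripper":0},{"translation":[0,0,4],"roll":0,"gripper":0},{"translation":[0,0,5],"roll":0,"gripper":0},{"translation":[0,0,5],"roll":0,"gripper":0}]' 10|head -4
```

```text
time: 28.75
position: [0.5823, -0.0754, 0.058]
tool_rot: [-0.069, 0.998, -0.0, 0.001]
ft_force: [-2.2, 1.7, 11.6]
time: 29.08
position: [0.5824, -0.0755, 0.0575]
tool_rot: [-0.069, 0.998, -0.001, 0.001]
ft_force: [-9.3, 2.7, 38.3]
```

```bash
python3 -m creep '[{"translation":[0,0,-15],"roll":0,"gripper":0},{"translation":[0,15,-15],"roll":0,"gripper":0},{"translation":[0,30,-15],"roll":0,"gripper":0},{"translation":[0,30,-15],"roll":0,"gripper":0}]' 10|head -2
python3 -m creep '[{"translation":[0,0,5],"roll":0,"gripper":0},{"translation":[0,0,10],"roll":0,"gripper":0},{"translation":[0,0,12],"roll":0,"gripper":0},{"translation":[0,0,12],"roll":0,"gripper":0},{"translation":[0,0,12],"roll":0,"gripper":0}]' 10|head -4
python3 -m creep '[{"translation":[0,0,3],"roll":0,"gripper":0},{"translation":[0,0,5],"roll":0,"gripper":0},{"translation":[0,0,5],"roll":0,"gripper":0}]' 10|head -4
```

```text
time: 29.42
position: [0.576, -0.0426, 0.0651]
time: 29.83
position: [0.5775, -0.0447, 0.0575]
tool_rot: [-0.069, 0.998, 0.001, 0.0]
ft_force: [-8.2, 6.0, 39.7]
time: 30.08
position: [0.5775, -0.0447, 0.0571]
tool_rot: [-0.069, 0.998, 0.0, 0.0]
ft_force: [-14.3, 8.2, 69.6]
```

```bash
python3 -m creep '[{"translation":[0,0,-15],"roll":0,"gripper":0},{"translation":[0,0,-35],"roll":0,"gripper":0},{"translation":[40,32,-35],"roll":0,"gripper":0},{"translation":[80,50,-35],"roll":0,"gripper":0},{"translation":[94,50,-35],"roll":0,"gripper":0}]' 10|head -2
python3 -m creep '[{"translation":[0,0,0],"roll":0,"gripper":0},{"translation":[0,0,0],"roll":0,"gripper":0},{"translation":[0,0,0],"roll":0,"gripper":0}]' 10|head -2
python3 - <<'E'
from h import *
print(tomove([.473,.0205,.059]))
E
```

```text
time: 30.5
position: [0.4725, -0.0071, 0.0821]
time: 30.75
position: [0.4789, -0.0099, 0.0824]
[ 1.7 31.  23.3]
```

```bash
python3 -m creep '[{"translation":[1,31,0],"roll":0,"gripper":0},{"translation":[1,31,10],"roll":0,"gripper":0},{"translation":[1,31,18],"roll":0,"gripper":0},{"translation":[1,31,22],"roll":0,"gripper":0},{"translation":[1,31,22],"roll":0,"gripper":0}]' 10|head -4
python3 -m creep '[{"translation":[0,0,2],"roll":0,"gripper":0},{"translation":[0,0,4],"roll":0,"gripper":0},{"translation":[0,0,4],"roll":0,"gripper":0}]' 10|head -4
python3 -m creep '[{"translation":[0,0,3],"roll":0,"gripper":0},{"translation":[0,0,3],"roll":0,"gripper":0}]' 10|head -4
```

```text
time: 31.17
position: [0.473, 0.0207, 0.0597]
tool_rot: [-0.069, 0.998, 0.0, -0.0]
ft_force: [0.9, -0.3, -0.4]
time: 31.42
position: [0.4725, 0.0208, 0.0567]
tool_rot: [-0.069, 0.998, -0.0, 0.0]
ft_force: [1.7, 0.1, 0.4]
time: 31.58
position: [0.4723, 0.0211, 0.0537]
tool_rot: [-0.069, 0.998, 0.0, -0.0]
ft_force: [-0.3, -0.5, -0.1]
```

The pressing test shows that cell is about 4 mm high and not seated; the other cell is fine. I'll regrip it, lift, and reinsert more slowly.

```bash
python3 -m creep '[{"translation":[0,0,-20],"roll":0,"gripper":30},{"translation":[0,0,-50],"roll":0,"gripper":70},{"translation":[-40,-40,-50],"roll":0,"gripper":70},{"translation":[-75,-75,-50],"roll":0,"gripper":70},{"translation":[-94,-94,-50],"roll":0,"gripper":70}]' 10|head -2
python3 -m creep '[{"translation":[0,0,0],"roll":0,"gripper":70},{"translation":[0,0,0],"roll":0,"gripper":70},{"translation":[0,0,0],"roll":0,"gripper":70},{"translation":[0,0,0],"roll":0,"gripper":70},{"translation":[0,0,0],"roll":0,"gripper":70}]' 10|grep -v rot
python3 - <<'E'
from h import *
print(tomove([.579,-.0602,.040]))
im=snap("wrist","w16.png")
E
```

```text
time: 32.0
position: [0.5731, -0.0547, 0.1053]
time: 32.42
position: [0.5703, -0.053, 0.1036]
ft_force: [-0.5, 0.1, -0.1]
grip_width: 0.059
grip_force: 0.0
[-7.8 -8.4 63.6]
```

```bash
python3 -m creep '[{"translation":[-8,-8,0],"roll":0,"gripper":70},{"translation":[-8,-8,25],"roll":0,"gripper":70},{"translation":[-8,-8,50],"roll":0,"gripper":70},{"translation":[-8,-8,60],"roll":0,"gripper":70},{"translation":[-8,-8,60],"roll":0,"gripper":70}]' 30|head -2
python3 -m creep '[{"translation":[0,0,2],"roll":0,"gripper":60},{"translation":[0,0,2],"roll":0,"gripper":30},{"translation":[0,0,2],"roll":0,"gripper":30},{"translation":[0,0,2],"roll":0,"gripper":30},{"translation":[0,0,2],"roll":0,"gripper":30}]' 30|grep -v rot
python3 -m creep '[{"translation":[0,0,0],"roll":0,"gripper":30},{"translation":[0,0,0],"roll":0,"gripper":30},{"translation":[0,0,0],"roll":0,"gripper":30}]' 30|grep -v rot
```

```text
time: 32.88
position: [0.5785, -0.0599, 0.0415]
time: 33.3
position: [0.5814, -0.0604, 0.0429]
ft_force: [1.7, 12.9, 3.9]
grip_width: 0.0441
grip_force: 6.0
time: 33.55
position: [0.5814, -0.06, 0.0428]
ft_force: [-0.1, 4.8, 6.7]
grip_width: 0.0437
grip_force: 30.0
```

```bash
python3 -m creep '[{"translation":[0,0,-20],"roll":0,"gripper":30},{"translation":[0,0,-50],"roll":0,"gripper":30},{"translation":[0,0,-75],"roll":0,"gripper":30},{"translation":[-35,0,-75],"roll":0,"gripper":30},{"translation":[-60,0,-75],"roll":0,"gripper":30}]' |head -2
python3 -m creep '[{"translation":[0,0,0],"roll":0,"gripper":30},{"translation":[0,0,0],"roll":0,"gripper":30},{"translation":[0,0,0],"roll":0,"gripper":30},{"translation":[0,0,0],"roll":0,"gripper":30}]' |grep -v rot
python3 - <<'E'
from h import *
o=obs();c=cam("wrist");im=snap("wrist","w17.png")
for h in holes(im,c,o):print(h)
print(im[165:215,315:330].mean((1,2)).round(0).tolist())
for v in(193,198,203):print(v,[int(x) for x in np.argsort(-np.abs(np.diff(im[v,255:395].mean(1))))[:8]+255])
cv2.imwrite("pics/w17c.png",cv2.resize(im[60:250,200:440],None,fx=3,fy=3,interpolation=cv2.INTER_CUBIC))
E
```

```text
time: 33.97
position: [0.6423, -0.0536, 0.1191]
time: 34.3
position: [0.6387, -0.0527, 0.116]
ft_force: [0.1, 0.2, -2.0]
grip_width: 0.0438
grip_force: 30.0
(array([ 0.5793, -0.0595,  0.016 ]), array([ 59.4,   1.3, 100.1]), (579, -60, 63, 64, 7.9))
[43.0, 42.0, 42.0, 42.0, 42.0, 41.0, 41.0, 108.0, 81.0, 125.0, 122.0, 125.0, 142.0, 141.0, 96.0, 88.0, 91.0, 101.0, 132.0, 135.0, 139.0, 139.0, 137.0, 136.0, 135.0, 136.0, 137.0, 138.0, 139.0, 139.0, 139.0, 139.0, 137.0, 138.0, 140.0, 75.0, 30.0, 34.0, 34.0, 35.0, 34.0, 34.0, 34.0, 34.0, 34.0, 34.0, 34.0, 34.0, 36.0, 36.0]
193 [261, 264, 266, 260, 377, 262, 265, 267]
198 [376, 377, 266, 265, 267, 375, 268, 385]
203 [360, 282, 376, 283, 281, 267, 266, 361]
```

View pics/w17c.png

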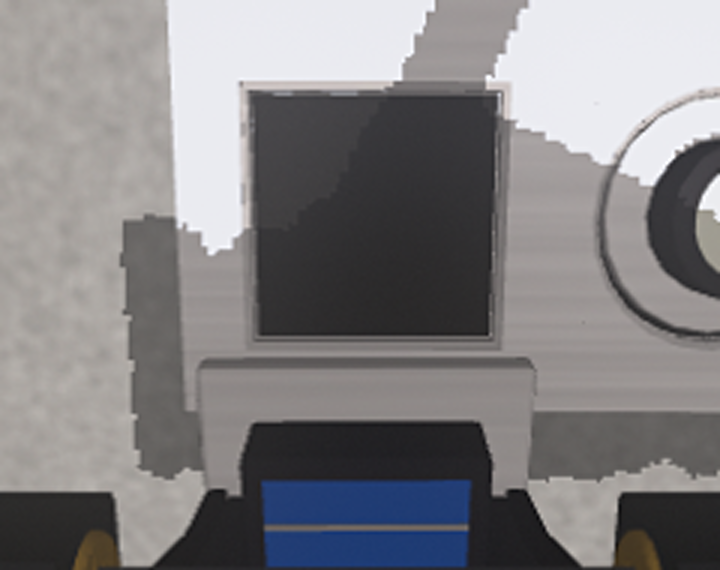

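The empty pocket and the held plate, level with its front edge at crop v≈358, both show clearly. The plate now sits a few mm further forward in the grip.

```bash
python3 - <<'E'
from h import *
c=cam("wrist");o=obs();z=o["position"][2];Rm=R.from_quat(o["tool_rot"]).as_matrix()
t=lambda uv,d,zz=None:(Rm.T@(px2w(c,[uv],z-d)[0]-o["position"])*1000).round(1)
for d in(.029,.032):
  print(d,"bot L/R",t((266.5,179.5),d),t((378,179.5),d),"top",t((322,182.5),d-.008),"housing top front",t((322,201),d-.026), "blue front",t((322,220),d-.026))
E
```

```text
0.029 bot L/R [ 35.5 -33.4  29.1] [35.4 32.5 29.1] top [35.3 -0.6 21.1] housing top front [29.5 -0.6  3.1] blue front [19.3 -0.6  3.1]
0.032 bot L/R [ 34.8 -34.   32.1] [34.8 33.1 32.1] top [34.7 -0.6 24.1] housing top front [28.7 -0.6  6.1] blue front [18.2 -0.6  6. ]
```

```bash
python3 -m creep '[{"translation":[35,1,0],"roll":0,"gripper":30},{"translation":[55,1,0],"roll":0,"gripper":30},{"translation":[55,1,25],"roll":0,"gripper":30},{"translation":[55,1,45],"roll":0,"gripper":30},{"translation":[55,1,53],"roll":0,"gripper":30}]' |head -2
python3 -m creep '[{"translation":[0,0,0],"roll":0,"gripper":30},{"translation":[0,0,0],"roll":0,"gripper":30},{"translation":[0,0,0],"roll":0,"gripper":30},{"translation":[0,0,0],"roll":0,"gripper":30},{"translation":[0,0,0],"roll":0,"gripper":30}]' |head -2
python3 - <<'E'
from h import *
print(tomove([.584,-.059,.0374]),obs()["grip_width"])
E
```

```text
time: 34.77
position: [0.5832, -0.0591, 0.0619]
time: 35.18
position: [0.5866, -0.0594, 0.0649]
[ 2.6  0.8 27.5] 0.0438938737112103
```

```bash
python3 -m creep '[{"translation":[1.5,0.5,4],"roll":0,"gripper":30},{"translation":[1.5,0.5,8],"roll":0,"gripper":30},{"translation":[1.5,0.5,12],"roll":0,"gripper":30},{"translation":[1.5,0.5,12],"roll":0,"gripper":30},{"translation":[1.5,0.5,12],"roll":0,"gripper":30}]' |grep -v rot
python3 -m creep '[{"translation":[0,0,0],"roll":0,"gripper":30},{"translation":[0,0,0],"roll":0,"gripper":30},{"translation":[0,0,0],"roll":0,"gripper":30}]' |grep -v rot
```

```text
time: 35.6
position: [0.584, -0.0589, 0.0514]
ft_force: [-0.2, 0.1, -1.9]
grip_width: 0.0439
grip_force: 30.0
time: 35.85
position: [0.5844, -0.059, 0.052]
ft_force: [-0.2, 0.8, -1.4]
grip_width: 0.0437
grip_force: 30.0
```

```bash
python3 -m creep '[{"translation":[0,0,3],"roll":0,"gripper":30},{"translation":[0,0,6],"roll":0,"gripper":30},{"translation":[0,0,9],"roll":0,"gripper":30},{"translation":[0,0,11],"roll":0,"gripper":30},{"translation":[0,0,11],"roll":0,"gripper":30}]' |grep -v rot
python3 -m creep '[{"translation":[0,0,1],"roll":0,"gripper":30},{"translation":[0,0,2],"roll":0,"gripper":30},{"translation":[0,0,2],"roll":0,"gripper":30}]' |grep -v rot
```

```text
time: 36.27
position: [0.5835, -0.0591, 0.0414]
ft_force: [-2.9, -0.1, 4.5]
grip_width: 0.0435
grip_force: 30.0
time: 36.52
position: [0.5829, -0.0592, 0.04]
ft_force: [-4.4, -1.0, 9.4]
grip_width: 0.0439
grip_force: 30.0
```

```bash
python3 -m creep '[{"translation":[0.7,0,1],"roll":0,"gripper":30},{"translation":[0.7,0,2],"roll":0,"gripper":30},{"translation":[0.7,0,3],"roll":0,"gripper":30},{"translation":[0.7,0,3],"roll":0,"gripper":30}]' |grep -v rot
python3 -m creep '[{"translation":[0.5,0,1],"roll":0,"gripper":30},{"translation":[0.5,0,2],"roll":0,"gripper":30},{"translation":[0.5,0,2],"roll":0,"gripper":30}]' |grep -v rot
```

```text
time: 36.85
position: [0.5822, -0.0593, 0.0385]
ft_force: [-7.7, -0.3, 19.0]
grip_width: 0.0438
grip_force: 30.0
time: 37.1
position: [0.5821, -0.0593, 0.0384]
ft_force: [-9.3, -0.3, 32.0]
grip_width: 0.0436
grip_force: 30.0
```

```bash
python3 -m creep '[{"translation":[-0.5,0,-5],"roll":0,"gripper":40},{"translation":[-0.5,0,-5],"roll":0,"gripper":60},{"translation":[-0.5,0,-5],"roll":0,"gripper":60},{"translation":[-0.5,0,-5],"roll":0,"gripper":60},{"translation":[-0.5,0,-20],"roll":0,"gripper":50}]' 10|grep -v rot
python3 -m creep '[{"translation":[0,0,-15],"roll":0,"gripper":0},{"translation":[0,0,-15],"roll":0,"gripper":0},{"translation":[0,0,-15],"roll":0,"gripper":0},{"translation":[0,0,-15],"roll":0,"gripper":0},{"translation":[0,0,-15],"roll":0,"gripper":0}]' |grep -v rot
python3 -m creep '[{"translation":[0,0,0],"roll":0,"gripper":0},{"translation":[0,0,0],"roll":0,"gripper":0},{"translation":[0,0,0],"roll":0,"gripper":0}]' |grep -v rot
```

```text
time: 37.52
position: [0.5816, -0.0585, 0.051]
ft_force: [-0.2, -0.7, -0.1]
grip_width: 0.0554
grip_force: 0.0
time: 37.93
position: [0.5829, -0.0589, 0.0678]
ft_force: [0.4, 0.1, -0.1]
grip_width: 0.028
grip_force: 0.0
time: 38.18
position: [0.5834, -0.059, 0.0684]
ft_force: [-0.1, 0.6, -0.2]
grip_width: 0.0076
grip_force: 0.0
```

```bash
python3 -m creep '[{"translation":[-9,0,3],"roll":0,"gripper":0},{"translation":[-9,0,7],"roll":0,"gripper":0},{"translation":[-9,0,11],"roll":0,"gripper":0},{"translation":[-9,0,14],"roll":0,"gripper":0},{"translation":[-9,0,17],"roll":0,"gripper":0}]' |grep -v rot
python3 -m creep '[{"translation":[0,0,-12],"roll":0,"gripper":0},{"translation":[24,0,-12],"roll":0,"gripper":0},{"translation":[24,0,-6],"roll":0,"gripper":0},{"translation":[24,0,-2],"roll":0,"gripper":0},{"translation":[24,0,1],"roll":0,"gripper":0}]' |grep -v rot
python3 -m creep '[{"translation":[0,0,0],"roll":0,"gripper":0},{"translation":[0,0,0],"roll":0,"gripper":0}]' |grep -v rot
```

```text
time: 38.6
position: [0.5924, -0.0577, 0.0533]
ft_force: [-7.5, 1.5, 34.9]
grip_width: 0.0008
grip_force: 17.5
time: 39.02
position: [0.5678, -0.061, 0.0531]
ft_force: [-12.6, 1.0, 50.6]
grip_width: 0.0004
grip_force: 25.4
time: 39.18
position: [0.5678, -0.061, 0.0533]
ft_force: [-7.9, 0.4, 24.9]
grip_width: 0.0008
grip_force: 12.6
```

The cell is seated and level: both ends touch at 0.0533. Next is the third cell.

```bash
python3 -m creep '[{"translation":[0,0,-40],"roll":0,"gripper":30},{"translation":[0,0,-80],"roll":0,"gripper":60},{"translation":[0,0,-120],"roll":0,"gripper":70},{"translation":[0,0,-145],"roll":0,"gripper":70},{"translation":[0,20,-145],"roll":0,"gripper":70}]' |head -2
python3 - <<'E'
from h import *
print(tomove([.447,.300,.2]))
E
python3 -m creep '[{"translation":[35,190,0],"roll":0,"gripper":70},{"translation":[35,190,0],"roll":0,"gripper":70},{"translation":[35,190,0],"roll":0,"gripper":70},{"translation":[35,190,0],"roll":0,"gripper":70},{"translation":[35,190,0],"roll":0,"gripper":70}]' |head -2
python3 - <<'E'
from h import *
print(tomove([.447,.300,.2]))
E
```

```text
time: 39.6
position: [0.5722, -0.0449, 0.2018]
[ 77.4 358.7  -2. ]
time: 40.02
position: [0.5039, 0.1453, 0.1953]
[ 34.9 161.1  -4.5]
```

```bash
python3 -m creep '[{"translation":[36,160,0],"roll":28.2,"gripper":70},{"translation":[36,160,0],"roll":28.2,"gripper":70},{"translation":[36,160,0],"roll":28.2,"gripper":70},{"translation":[36,160,0],"roll":28.2,"gripper":70},{"translation":[36,160,0],"roll":28.2,"gripper":70}]' |head -2
python3 -m creep '[{"translation":[0,0,0],"roll":0,"gripper":70},{"translation":[0,0,0],"roll":0,"gripper":70},{"translation":[0,0,0],"roll":0,"gripper":70},{"translation":[0,0,0],"roll":0,"gripper":70}]' |head -2
python3 - <<'E'
from h import *
o=obs();c=cam("wrist");im=snap("wrist","w18.png");print(o["position"],R.from_quat(o["tool_rot"]).as_euler("xyz",degrees=True)[2]+270)
for b in blobs(im,130,250):
    f=fit(c,b,.008)
    print(cv2.boundingRect(b),f)
    if 58<f[2]<70: print(tomove([f[0]/1e3,f[1]/1e3,.03]))
E
```

```text
time: 40.43
position: [0.4461, 0.2998, 0.1953]
time: 40.77
position: [0.4482, 0.2946, 0.1956]
[0.44824488 0.2946428  0.19560352] 429.6628128854538
(298, 152, 58, 55) (447, 300, 64, 62, 69.7)
[  3.1   4.8 165.7]
(411, 0, 229, 248) (488, 548, 251, 343, 83.6)
(0, 0, 371, 248) (335, 135, 460, 293, 67.1)
```

```bash
python3 -m creep '[{"translation":[2,4,40],"roll":0,"gripper":70},{"translation":[2,4,80],"roll":0,"gripper":70},{"translation":[2,4,112],"roll":0,"gripper":70},{"translation":[2,4,128],"roll":0,"gripper":70},{"translation":[2,4,132],"roll":0,"gripper":70}]' 30|head -2
python3 -m creep '[{"translation":[0,0,0],"roll":0,"gripper":70},{"translation":[0,0,0],"roll":0,"gripper":70},{"translation":[0,0,0],"roll":0,"gripper":70},{"translation":[0,0,0],"roll":0,"gripper":70}]' |head -2
python3 - <<'E'
from h import *
print(tomove([.447,.300,.030]))
E
```

```text
time: 41.23
position: [0.4457, 0.298, 0.0607]
time: 41.57
position: [0.4482, 0.3003, 0.0655]
[ 1.1 -0.8 35.5]
```

```bash
python3 -m creep '[{"translation":[0.5,-0.5,20],"roll":0,"gripper":70},{"translation":[0.5,-0.5,30],"roll":0,"gripper":70},{"translation":[0.5,-0.5,35],"roll":0,"gripper":55},{"translation":[0.5,-0.5,35],"roll":0,"gripper":30},{"translation":[0.5,-0.5,35],"roll":0,"gripper":30}]' 30|head -2
python3 -m creep '[{"translation":[0,0,0],"roll":0,"gripper":30},{"translation":[0,0,0],"roll":0,"gripper":30},{"translation":[0,0,0],"roll":0,"gripper":30},{"translation":[0,0,0],"roll":0,"gripper":30},{"translation":[0,0,0],"roll":0,"gripper":30}]' 30|grep -v rot
python3 -m creep '[{"translation":[0,0,0],"roll":0,"gripper":30},{"translation":[0,0,-30],"roll":0,"gripper":30},{"translation":[0,0,-70],"roll":0,"gripper":30},{"translation":[0,0,-110],"roll":0,"gripper":30},{"translation":[0,0,-120],"roll":0,"gripper":30}]' 30|grep -v rot
python3 - <<'E'
from h import *
o=obs();print(tomove([.543,-.261,.15]),o["q"])
E
```

```text
time: 41.98
position: [0.4464, 0.2998, 0.029]
time: 42.4
position: [0.4468, 0.3, 0.0295]
ft_force: [0.1, 0.1, 3.0]
grip_width: 0.0435
grip_force: 30.0
time: 42.82
position: [0.4488, 0.3008, 0.1537]
ft_force: [1.1, -0.1, -0.6]
grip_width: 0.0436
grip_force: 30.0
[-283.  -494.4    2.7] [ 3.83589616e-01  5.35875367e-01  1.73499443e+00 -7.32541996e-05
  8.62269050e-01 -8.33392503e-01]
```

```bash
python3 -m creep '[{"translation":[-100,-165,0],"roll":0,"gripper":30},{"translation":[-100,-165,0],"roll":0,"gripper":30},{"translation":[-100,-165,0],"roll":0,"gripper":30},{"translation":[-100,-165,0],"roll":0,"gripper":30},{"translation":[-100,-165,0],"roll":0,"gripper":30}]' |head -2
python3 -m creep '[{"translation":[-100,-165,0],"roll":0,"gripper":30},{"translation":[-100,-165,0],"roll":0,"gripper":30},{"translation":[-100,-165,0],"roll":0,"gripper":30},{"translation":[-100,-165,0],"roll":0,"gripper":30},{"translation":[-100,-165,0],"roll":0,"gripper":30}]' |head -2
python3 -m creep '[{"translation":[-100,-165,0],"roll":-17.8,"gripper":30},{"translation":[-100,-165,0],"roll":-17.8,"gripper":30},{"translation":[-100,-165,0],"roll":-17.8,"gripper":30},{"translation":[-100,-165,0],"roll":-17.8,"gripper":30},{"translation":[-100,-165,0],"roll":-17.8,"gripper":30}]' |head -2
python3 -m creep '[{"translation":[0,0,0],"roll":0,"gripper":30},{"translation":[0,0,0],"roll":0,"gripper":30},{"translation":[0,0,0],"roll":0,"gripper":30}]' |grep -v rot
python3 - <<'E'
from h import *
o=obs();c=cam("wrist");im=snap("wrist","w19.png");print(o["grip_width"],R.from_quat(o["tool_rot"]).as_euler("xyz",degrees=True)[2]+270)
print(tomove([.543,-.261,.034]),viewer.recognise("wrist","tray")[:2])
m=(im.max(2)<75).astype(np.uint8);m[200:]=0
for b in cv2.findContours(m,cv2.RETR_EXTERNAL,cv2.CHAIN_APPROX_NONE)[0]:
    if cv2.contourArea(b)>1500: print(cv2.boundingRect(b),fit(c,b,.014))
ct=cam("top");im=snap("top","t19.png")
E
```

```text
time: 43.23
position: [0.4828, 0.1071, 0.1483]
time: 43.65
position: [0.52, -0.0831, 0.1482]
time: 44.07
position: [0.5561, -0.2726, 0.1479]
time: 44.32
position: [0.5547, -0.2675, 0.1475]
ft_force: [-0.5, -0.1, -2.9]
grip_width: 0.0437
grip_force: 30.0
0.04366624183357981 447.4836571507433
[ 11.8   5.  113.9] [{'bbox': [272.6, 35.3, 109.6, 269.8], 'p': 0.98}]
(493, 74, 69, 80) (486, -73, 65, 65, 7.8)
(66, 62, 133, 126) (481, -438, 152, 54, 34.8)
(272, 34, 109, 153) (480, -261, 94, 134, 87.4)
```

```bash
python3 -m creep '[{"translation":[14,3.5,30],"roll":0,"gripper":30},{"translation":[14,3.5,60],"roll":0,"gripper":30},{"translation":[14,3.5,85],"roll":0,"gripper":30},{"translation":[14,3.5,95],"roll":0,"gripper":30},{"translation":[14,3.5,95],"roll":0,"gripper":30}]' |head -2
python3 -m creep '[{"translation":[0,0,3],"roll":0,"gripper":30},{"translation":[0,0,7],"roll":0,"gripper":30},{"translation":[0,0,10],"roll":0,"gripper":30},{"translation":[0,0,13],"roll":0,"gripper":30},{"translation":[0,0,15],"roll":0,"gripper":30}]' |grep -v rot
python3 -m creep '[{"translation":[0,0,1],"roll":0,"gripper":30},{"translation":[0,0,2],"roll":0,"gripper":30},{"translation":[0,0,2],"roll":0,"gripper":30}]' |grep -v rot
```

```text
time: 44.88
position: [0.5407, -0.2623, 0.0515]
time: 45.3
position: [0.5427, -0.2648, 0.0395]
ft_force: [0.2, -0.3, -1.7]
grip_width: 0.0431
grip_force: 30.0
time: 45.55
position: [0.5423, -0.2645, 0.0369]
ft_force: [0.0, -0.7, -2.0]
grip_width: 0.0441
grip_force: 30.0
```

```bash
python3 -m creep '[{"translation":[0,0,2],"roll":0,"gripper":30},{"translation":[0,0,4],"roll":0,"gripper":30},{"translation":[0,0,4],"roll":0,"gripper":30},{"translation":[0,0,4],"roll":0,"gripper":30}]' |grep -v rot
python3 -m creep '[{"translation":[0,0,0],"roll":0,"gripper":45},{"translation":[0,0,0],"roll":0,"gripper":60},{"translation":[0,0,0],"roll":0,"gripper":60},{"translation":[0,0,0],"roll":0,"gripper":60},{"translation":[0,0,0],"roll":0,"gripper":60}]' |grep -v rot
python3 -m creep '[{"translation":[0,0,-40],"roll":0,"gripper":70},{"translation":[0,0,-80],"roll":0,"gripper":70},{"translation":[0,0,-120],"roll":0,"gripper":70},{"translation":[0,0,-160],"roll":0,"gripper":70},{"translation":[0,0,-200],"roll":0,"gripper":70}]' |head -2
python3 - <<'E'
from h import *
o=obs();c=cam("wrist");im=snap("wrist","w20.png")
for b in blobs(im,110,250):
    f=fit(c,b,.012)
    if f[2]<90:print(cv2.boundingRect(b),f)
print(o["position"],tomove([.458,-.400,.235]),o["q"])
E
```

```text
time: 45.88
position: [0.5425, -0.2647, 0.0335]
ft_force: [-0.5, 0.5, 3.8]
grip_width: 0.0435
grip_force: 30.0
time: 46.3
position: [0.5422, -0.2645, 0.0327]
ft_force: [0.6, 0.9, 0.6]
grip_width: 0.0585
grip_force: 0.0
time: 46.72
position: [0.5419, -0.2642, 0.2345]
(296, 152, 52, 50) (543, -266, 64, 62, 87.5)
(364, 25, 83, 89) (422, -168, 80, 72, 53.0)
[ 0.54191244 -0.26417299  0.2345185 ] [  82.4 -136.6    8.7] [-6.38759718e-01  5.05694959e-01  1.49712290e+00  2.84861114e-06
  1.13949450e+00 -2.16622727e+00]
```

The last cell lies flat in the tray. Now the lever goes upright.

```bash
python3 -m creep '[{"translation":[82,-137,0],"roll":-7.4,"gripper":70},{"translation":[82,-137,0],"roll":-7.4,"gripper":70},{"translation":[82,-137,0],"roll":-7.4,"gripper":70},{"translation":[82,-137,0],"roll":-7.4,"gripper":70},{"translation":[82,-137,0],"roll":-7.4,"gripper":70}]' |head -2
python3 -m creep '[{"translation":[0,0,0],"roll":0,"gripper":70},{"translation":[0,0,30],"roll":0,"gripper":70},{"translation":[0,0,70],"roll":0,"gripper":70},{"translation":[0,0,90],"roll":0,"gripper":70},{"translation":[0,0,90],"roll":0,"gripper":70}]' |head -2
python3 -m creep '[{"translation":[0,0,0],"roll":0,"gripper":70},{"translation":[0,0,0],"roll":0,"gripper":70},{"translation":[0,0,0],"roll":0,"gripper":70}]' |grep -v rot
python3 - <<'E'
from h import *
o=obs();print(tomove([.459,-.400,.098]),R.from_quat(o["tool_rot"]).as_euler("xyz",degrees=True)[2]+270)
E
```

```text
time: 47.18
position: [0.451, -0.4041, 0.2328]
time: 47.6
position: [0.4527, -0.3932, 0.1379]
time: 47.85
position: [0.4558, -0.3985, 0.1449]
ft_force: [0.2, -0.3, -0.6]
grip_width: 0.0701
grip_force: 0.0
[-2.9 -1.6 46.9] 94.96592550643996
```

```bash
python3 -m creep '[{"translation":[-3.5,-2,20],"roll":0,"gripper":70},{"translation":[-3.5,-2,40],"roll":0,"gripper":70},{"translation":[-3.5,-2,46],"roll":0,"gripper":60},{"translation":[-3.5,-2,46],"roll":0,"gripper":40},{"translation":[-3.5,-2,46],"roll":0,"gripper":10}]' 30|head -2
python3 -m creep '[{"translation":[0,0,0],"roll":0,"gripper":10},{"translation":[0,0,0],"roll":0,"gripper":10},{"translation":[0,0,0],"roll":0,"gripper":10},{"translation":[0,0,0],"roll":0,"gripper":10},{"translation":[0,0,0],"roll":0,"gripper":10}]' 30|head -2
python3 -m creep '[{"translation":[0,0,0],"roll":0,"gripper":10},{"translation":[0,0,0],"roll":0,"gripper":10},{"translation":[0,0,0],"roll":0,"gripper":10},{"translation":[0,0,0],"roll":0,"gripper":10}]' 30|grep -v rot
python3 - <<'E'
from h import *
h=np.array([.5125,-.3955,.036]);d=np.array([np.cos(.085),np.sin(.085)])
for s in np.arange(-.7,.15,.1): print(round(s,2),tomove(h+.083*np.r_[d*np.sin(s),np.cos(s)]))
E
```

```text
time: 48.27
position: [0.4585, -0.3999, 0.0979]
time: 48.68
position: [0.4582, -0.3997, 0.0974]
time: 49.02
position: [0.4583, -0.4002, 0.0972]
ft_force: [-0.5, -2.9, 1.4]
grip_width: 0.0204
grip_force: 30.0
-0.7 [-1.   0.1 -2.3]
-0.6 [-7.6  0.1 -7.3]
-0.5 [-14.7   0.1 -11.6]
-0.4 [-22.1   0.1 -15.2]
-0.3 [-29.9   0.1 -18.1]
-0.2 [-38.    0.  -20.1]
-0.1 [-46.2   0.  -21.3]
-0.0 [-54.5   0.  -21.8]
0.1 [-62.7   0.  -21.3]
```

```bash
python3 -m creep '[{"translation":[-7,0,-5],"roll":0,"gripper":10},{"translation":[-18,0,-11],"roll":0,"gripper":10},{"translation":[-30,0,-16],"roll":0,"gripper":10},{"translation":[-44,0,-19.5],"roll":0,"gripper":10},{"translation":[-54,0,-20],"roll":0,"gripper":10}]' 30|grep -v rot
python3 -m creep '[{"translation":[0,0,0],"roll":0,"gripper":10},{"translation":[0,0,0],"roll":0,"gripper":10},{"translation":[0,0,0],"roll":0,"gripper":10},{"translation":[0,0,0],"roll":0,"gripper":10}]' 30|grep -v rot
```

```text
time: 49.43
position: [0.5099, -0.3957, 0.1177]
ft_force: [-8.2, -4.2, 6.1]
grip_width: 0.0211
grip_force: 30.1
time: 49.77
position: [0.5117, -0.3956, 0.1178]
ft_force: [-2.4, -3.6, 4.8]
grip_width: 0.0216
grip_force: 30.0
```

```bash
python3 -m creep '[{"translation":[-1,0,0],"roll":0,"gripper":10},{"translation":[-1,0,0],"roll":0,"gripper":40},{"translation":[-1,0,0],"roll":0,"gripper":60},{"translation":[-1,0,0],"roll":0,"gripper":60},{"translation":[-1,0,0],"roll":0,"gripper":60}]' 30|grep -v rot
python3 -m creep '[{"translation":[0,0,-30],"roll":0,"gripper":70},{"translation":[0,0,-70],"roll":0,"gripper":70},{"translation":[0,0,-110],"roll":0,"gripper":70},{"translation":[0,0,-130],"roll":0,"gripper":70},{"translation":[0,0,-130],"roll":0,"gripper":70}]' |head -2
python3 -m creep '[{"translation":[-50,0,0],"roll":0,"gripper":70},{"translation":[-70,0,0],"roll":0,"gripper":70},{"translation":[-70,0,0],"roll":0,"gripper":70},{"translation":[-70,0,0],"roll":0,"gripper":70}]' |head -2
python3 - <<'E'
from h import *
o=obs();c=cam("wrist");im=snap("wrist","w21.png");s=cam("scene");i2=snap("scene","s21.png")
d=np.array([np.cos(.085),np.sin(.085)])
# block corners in wrist
for n,cc in(("wrist",c),("scene",s)):
  print(n,[ (b["bbox"],b["p"]) for t in("shutter_grip","shutter_base") for b in viewer.recognise(n,t)[:1]])
  for hx in(.5125,.516):
    h=np.array([hx,-.394,.036])
    for a in(-.15,0,.15):
        u=np.r_[d*np.sin(a),np.cos(a)];print(hx,a,w2px(cc,[h,h+.053*u,h+.113*u]).round(1).tolist())
a=cv2.resize(im[60:250,220:440],None,fx=2.8,fy=2.8,interpolation=cv2.INTER_CUBIC)
b=cv2.resize(i2[205:285,110:180],None,fx=6.6,fy=6.6,interpolation=cv2.INTER_CUBIC)
H=532;cv2.imwrite("pics/f.png",np.hstack([a[:520,:400],b[:520,:400]]))
print(a.shape,b.shape)
E
```

```text
time: 50.18
position: [0.5129, -0.3939, 0.1163]
ft_force: [-0.3, 0.0, -0.4]
grip_width: 0.0403
grip_force: 0.0
time: 50.6
position: [0.5155, -0.3968, 0.2532]
time: 50.93
position: [0.5833, -0.3875, 0.245]
wrist [([305.8, 106.0, 25.4, 25.9], 0.6), ([296.8, 78.9, 44.6, 88.4], 0.77)]
0.5125 -0.15 [[321.9, 118.1], [322.0, 109.6], [322.2, 95.3]]
0.5125 0 [[321.9, 118.1], [322.0, 118.0], [322.2, 117.7]]
0.5125 0.15 [[321.9, 118.1], [322.0, 126.2], [322.1, 139.5]]
0.516 -0.15 [[321.6, 121.2], [321.7, 113.3], [321.8, 100.0]]
0.516 0 [[321.6, 121.2], [321.7, 121.6], [321.8, 122.3]]
0.516 0.15 [[321.6, 121.2], [321.6, 129.8], [321.7, 143.9]]
scene [([126.9, 201.7, 14.8, 37.8], 0.58), ([129.3, 200.6, 24.9, 67.1], 0.61)]
0.5125 -0.15 [[141.6, 239.9], [136.9, 220.7], [131.5, 198.2]]
0.5125 0 [[141.6, 239.9], [137.0, 222.3], [131.5, 201.5]]
0.5125 0.15 [[141.6, 239.9], [137.2, 224.4], [131.8, 205.7]]
0.516 -0.15 [[141.6, 240.7], [136.8, 221.6], [131.4, 199.0]]
0.516 0 [[141.6, 240.7], [136.9, 223.2], [131.5, 202.3]]
0.516 0.15 [[141.6, 240.7], [137.1, 225.2], [131.7, 206.5]]
(532, 616, 3) (528, 462, 3)
```

```bash
python3 - <<'E'
from h import *
im=cv2.imread("pics/w21.png");c=cam("wrist")
g=im.max(2)
print("col 319-325:",g[70:175,318:327].mean(1).round(0).astype(int).tolist())
m=(g<65).astype(np.uint8);m[:70]=0;m[175:]=0;m[:,:290]=0;m[:,355:]=0
for b in cv2.findContours(m,cv2.RETR_EXTERNAL,cv2.CHAIN_APPROX_NONE)[0]:
    if cv2.contourArea(b)>60: print(cv2.boundingRect(b),cv2.contourArea(b),cv2.fitEllipse(b))
B=px2w(c,[(319,79),(319,167)],.034);print(B.round(4))
E
```

```text
col 319-325: [225, 225, 226, 226, 226, 226, 227, 227, 233, 134, 188, 225, 234, 233, 232, 232, 232, 232, 232, 232, 232, 232, 232, 232, 232, 232, 232, 232, 232, 233, 224, 205, 198, 184, 187, 152, 80, 71, 70, 71, 71, 71, 71, 71, 71, 72, 73, 73, 73, 72, 71, 70, 69, 69, 69, 68, 68, 67, 67, 67, 66, 67, 72, 83, 83, 82, 80, 74, 97, 137, 136, 135, 135, 136, 136, 135, 135, 136, 136, 136, 135, 136, 136, 137, 137, 136, 136, 136, 136, 137, 137, 137, 137, 137, 139, 125, 114, 147, 145, 142, 140, 140, 202, 208, 204]
[[ 0.4683 -0.4024  0.034 ]
 [ 0.5685 -0.3942  0.034 ]]
```

```bash
python3 - <<'E'
from h import *
c=cam("top");im=snap("top","t22.png")
for t in("tape","driver","terminals","head","cell0"):
    print(t,[([round(x) for x in d["bbox"]],round(d["p"],2)) for d in viewer.recognise("top",t)][:8])
m=cv2.inRange(im,(110,50,20),(255,150,110))
for b in cv2.findContours(m,cv2.RETR_EXTERNAL,cv2.CHAIN_APPROX_NONE)[0]:
    if cv2.contourArea(b)>60: print("blue",cv2.boundingRect(b),fit(c,b,.034))
a=np.abs(im.astype(int)-cv2.imread("pics/top0.png")).max(2)
for n,(x,y,w,h) in dict(tape=(300,106,32,36),driver=(380,102,16,62),term=(184,140,62,38)).items(): print(n,a[y:y+h,x:x+w].mean())
print(obs()["ft_force"],obs()["time"])
E
```

```text
tape [([303, 112, 26, 26], 0.73)]
driver [([384, 106, 11, 42], 0.71), ([306, 178, 75, 81], 0.62), ([301, 112, 28, 27], 0.4)]
terminals [([188, 141, 59, 34], 0.93)]
head [([312, 193, 24, 23], 0.66), ([306, 180, 78, 75], 0.63)]
cell0 [([315, 222, 28, 26], 0.91), ([223, 280, 25, 29], 0.91), ([176, 279, 31, 27], 0.88), ([158, 188, 27, 29], 0.82), ([183, 235, 22, 27], 0.76), ([347, 185, 22, 28], 0.67), ([418, 198, 22, 24], 0.62), ([304, 176, 78, 80], 0.56)]
blue (335, 373, 23, 10) (92, -19, 59, 20, 78.1)
blue (227, 288, 12, 13) (317, 294, 31, 31, 8.5)
blue (182, 285, 14, 15) (323, 416, 31, 32, 27.7)
blue (397, 249, 53, 49) (362, -237, 176, 41, 46.7)
blue (183, 241, 14, 15) (444, 416, 32, 31, 22.8)
blue (322, 228, 16, 16) (475, 22, 41, 40, 7.3)
blue (423, 203, 7, 14) (546, -253, 17, 37, 88.0)
blue (161, 195, 15, 14) (576, 480, 31, 33, 64.9)
blue (349, 190, 17, 15) (583, -57, 39, 42, 7.6)
blue (299, 110, 31, 30) (796, 63, 87, 86, 89.4)
tape 24.54253472222222
driver 24.475806451612904
term 10.608658743633276
[-1.12443255  0.30343477 -0.34906204] 51.5333
```

```bash
python3 -c "
from rig import hand_in
print(hand_in())"
```

```text
the job is handed in; nothing more can be done
None
```

The job is handed in at about 52 s, with no verdict returned: with the shutter closed, the head and two cells are seated, one square pocket is empty and the third cell is flat in the tray; the lever is then set upright (within about 0.05 rad by the wrist picture), with tape, screwdriver and terminal box still in place.

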